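# Set out the nesting pots on a woodware stall

### The job

Set out the woodware on the teal display pads: the dark round pot in the middle of the round pad, the dark square pot on the square pad and the oblong dish on the oblong pad, the square pot and the dish lined up with their pads, then nest each pale pot fully down into the dark pot of its own shape (round does not go with square). Leave everything standing upright, never tip a pot or the dish over, and do not knock the lidded jar or the pepper mill out of place.

Things in the scene. Friction and masses are not known exactly. Their poses are not given: they have to be found in the camera images.
- round_dark_mid (a point): Dark brown wooden round stacking pot, 70 mm high, open on top: upper part 40 high, 66 diameter outside, 59 inside, hollow 36 deep; solid foot below 30 high, 52 diameter, its lowest 7 tapering to 42. Nested, its shoulder rests on its twin's rim, 40 above the twin. Grip the upper part from outside. Loose, 0.12 kg, upright. Point: on the axis, half-way up (35 above the underside), z up
- round_pale_mid (a point): Pale, straw-coloured wooden round stacking pot, 70 mm high, open on top: upper part 40 high, 66 diameter outside, 59 inside, hollow 36 deep; solid foot below 30 high, 52 diameter, its lowest 7 tapering to 42. Nested, its shoulder rests on its twin's rim, 40 above the twin. Grip the upper part from outside. Loose, 0.12 kg, upright. Point: on the axis, half-way up (35 above the underside), z up
- square_dark_mid (a point): Dark brown wooden square stacking pot, 70 mm high, open on top: upper part 40 high, 56 square outside, 49 inside, hollow 36 deep; solid foot below 30 high, 42 square, its lowest 7 tapering to 32. Nested, its shoulder rests on its twin's rim, 40 above the twin. Grip the upper part from outside. Loose, 0.12 kg, upright. Point: on the axis, half-way up (35 above the underside), z up; x, y normal to its sides
- square_pale_mid (a point): Pale, straw-coloured wooden square stacking pot, 70 mm high, open on top: upper part 40 high, 56 square outside, 49 inside, hollow 36 deep; solid foot below 30 high, 42 square, its lowest 7 tapering to 32. Nested, its shoulder rests on its twin's rim, 40 above the twin. Grip the upper part from outside. Loose, 0.12 kg, upright. Point: on the axis, half-way up (35 above the underside), z up; x, y normal to its sides
- dish_mid (a point): Reddish-brown wooden oblong dish, an open box 100 long (its x) x 52 wide (its y) x 44 high, walls 6 thick. Grip it across its width. Loose, about 0.12 kg, starts upright. This point: its centre, half-way up (22 above the underside); z up
- round_pad: Round teal pad, a disc 90 in diameter, 4 thick, fixed flat on the table. Origin: centre of its underside (on the table); z up
- square_pad: Square teal pad, 80 x 80, 4 thick, fixed flat on the table. Origin: centre of its underside; x and y along its sides
- oblong_pad: Oblong teal pad, 124 long (its x) x 76 wide (its y), 4 thick, fixed flat on the table. Origin: centre of its underside; z up
- jar_mid (a point): Bystander, not to be moved: round brown lidded wooden jar with a small knob on top, 62 in diameter, 80 high. This point: on its axis, half-way up (40)
- mill_mid (a point): Bystander, not to be moved: turned reddish-brown pepper mill, 58 in diameter at the foot, 120 high, the tallest thing among the pots and pads. This point: on its axis, half-way up (60)
Things that resemble listed ones, but are neither listed nor needed, are in the scene too. Leave any yellow look-alike of the part that bears square_pale_mid alone.

How it is judged (in metres and radians):
At the end, for the whole second after the job is handed in: Dark pots and dish within 12 mm of the centre of their shape of pad (square pot and dish within 14 degrees of its sides); each pale pot is nested in the dark pot of its shape (8 mm sideways, 40 +-5 mm above); all upright, released, at rest; jar and mill upright, within 25 mm (horizontal distance between round_dark_mid and round_pad below 0.012 m and z of round_dark_mid in the frame of round_pad between 0.035 and 0.043 m and horizontal distance between round_pale_mid and round_dark_mid below 0.008 m and z of round_pale_mid in the frame of round_dark_mid between 0.035 and 0.045 m and horizontal distance between square_dark_mid and square_pad below 0.012 m and z of square_dark_mid in the frame of square_pad between 0.035 and 0.043 m and (angle between the x axis of square_dark_mid and the x axis of square_pad, either way round below 0.25 rad or angle between the x axis of square_dark_mid and the y axis of square_pad, either way round below 0.25 rad) and horizontal distance between square_pale_mid and square_dark_mid below 0.008 m and z of square_pale_mid in the frame of square_dark_mid between 0.035 and 0.045 m and horizontal distance between dish_mid and oblong_pad below 0.012 m and z of dish_mid in the frame of oblong_pad between 0.022 and 0.03 m and angle between the x axis of dish_mid and the x axis of oblong_pad, either way round below 0.25 rad and angle between each of round_dark_mid, round_pale_mid, square_dark_mid, square_pale_mid, dish_mid's own z axis and vertical below 0.12 rad and linear speed of each of round_dark, round_pale, square_dark, square_pale, dish below 0.02 m/s and angular speed of each of round_dark, round_pale, square_dark, square_pale, dish below 0.2 rad/s and contact force between each of round_dark, round_pale, square_dark, square_pale, dish and the fingers below 0.1 N and distance of each of jar_mid, mill_mid from where it was at the start of the episode below 0.025 m and angle between each of jar_mid, mill_mid's own z axis and vertical below 0.2 rad); the robot touches nothing.
It fails at once if a pot or the dish is tipped over (angle between any of round_dark_mid, round_pale_mid, square_dark_mid, square_pale_mid, dish_mid's own z axis and vertical above 0.9 rad).
It fails at once if the lidded jar or the pepper mill is knocked over or pushed out of place (distance of any of jar_mid, mill_mid from where it was at the start of the episode above 0.025 m or angle between any of jar_mid, mill_mid's own z axis and vertical above 0.5 rad).
It also fails if it takes over 109 s, if anything falls off the work surface, if the arm or the gripper's body presses on something with over 40 N, if the wrist force passes 120 N, or if a joint passes its speed limit or range.

### The arm

A 6-joint arm with a two-finger parallel gripper is mounted at the origin on the work surface. World frame = base frame: x ahead of the robot, y to its left, z up, the work surface at z = 0. Lengths are in m, angles in degrees, forces in N, time in s.
With the tool pointing down it reaches from about 0.375 to 0.9 m from the base axis. Payload 3.1 kg.
Tool frame: the origin (TCP) lies on the centre line of the jaws, within the pads' length; the fingertips stand 11 mm ahead of it and the grasp point (between the pads) lies 8 mm behind it; z points along the fingers, y is the direction in which the jaws open and shut (so a half turn about z gives the same grasp; the last joint's range is limited). The gripper opens to 87 mm and grips with 3 to 60 N. Pads are 19 mm wide; open, the fingers measure 117 mm over their backs; the gripper's body (75 mm by 190 mm) begins 51 mm behind the grasp point.
Start: joints at [61.851, 30.224, 82.088, -0, 67.689, -10.227], TCP at [0.192, 0.595, 0.234] pointing down, gripper open.
Joint ranges: [-176.69, 176.69], [-43.24, 126.21], [12.49, 139.97], [-82, 262], [0, 151.66], [-163.58, 163.58]. Speed limits (degrees/s): [159.86, 159.86, 180, 180, 180, 180].

### API

Orientations are given as a 3x3 rotation matrix whose columns are the frame's x, y, z axes.
In Python, from rig import readout, viewer, job gives the robot as it stands. The module is installed in compiled form; this text tells all that it offers.
- The arm moves only by the tool drive_tool, never from a script. Its argument "motion" is text: rows parted by semicolons, each of 7 numbers parted by spaces: the shift along the tool's x, y, z in mm, then the turn, a rotation vector about the tool's x, y, z in degrees, then the opening, from 0 (shut) to 1 (fully open). In form: x y z wx wy wz hand; .... A call has 1 to 5 rows; each row is the pose to reach, as a shift and turn from the pose commanded when the call began, along the tool's axes at that moment; what a row does not reach only later rows make up. A row lasts 1/8 s, in which the tool goes at most 62.5 mm and 10.7 degrees, less where a joint would pass 70% of its speed; a pose out of reach is approached as far as the arm can. A call with a gripper value outside its range is refused whole. The fingers move at their own pace and stop on an object; "force" is the grip in N (left out, the last holds). Time passes only in rows, so rows that repeat a pose let the fingers close. It gives the time, the measured TCP pose, the force and the opening at its end, in the units of the state.
- readout.get_obs(): the state, without advancing time (a new reading comes with each control period).
- viewer.grab_frame(name): name is "scene" or "top" or "wrist"; returns the picture (400x640x3 uint8, blue, green, red); there is no depth.
- viewer.camera_params(name): a dict with "fx", "fy", "cx", "cy" (pixels), "dist_coeffs" ([k1, k2, p1, p2, k3] as OpenCV has them; the pictures are not rectified), "T" (4x4, takes a point from camera to world coordinates). Camera axes: x right, y up, looking along -z (the intrinsics and any distortion apply to the point x, -y, -z); pixel columns grow to the right and rows downward; lengths in m; the calibration is good to about 2 mm. A picture is of the moment at which its call begins: read the wrist's pose just before it. camera_params takes no time and is no camera call; for the wrist camera it gives the pose at the moment of the call.
- job.finish_job(): hands the job in, once; it reports no verdict.
Trained networks look in the newest picture that a camera, given by its name, has taken for a name from the list of things; names that differ only in an ending like _2 or _b are one class to them, and where a whole thing is asked for, a point or a joint stands for the part that bears it (a point fixed in the world has none). Each returns a list of dicts, best first, with "conf" (0 to 1); they miss things now and then, are a little off and sometimes report something else, mostly with a low value. They report only what shows in the picture. A call takes as long as a camera call. They do not tell look-alikes from the thing itself.
- viewer.search_frame(camera, label): "xyz" ([x, y, z] in m, in world coordinates, good to about 4 mm: the middle of the surface that is visible of it).
- viewer.silhouettes(camera, label): "region" (400x640 bool, what is visible of it).
- viewer.mark_of(camera, label): "xyz" ([x, y, z] in m, in world coordinates, good to about 4 mm: a listed point, or the origin of a listed thing).
The state is a dict: "t": time; "joint_positions": joint angles; "qvel": joint speeds; "effort": joint torques, N m; "eef_pos": TCP position; "orientation": TCP orientation; "ft_force": force on the tool from outside, world axes, zero at the start; "ft_torque": the same for the moment, N m; "width": opening from 0.0 (shut) to 1.0 (fully open).
Only numpy, scipy, OpenCV 4.12 (cv2) and the standard library are available. Lean on these libraries where they do the work, as an engineer would, in place of code of your own. Each camera call takes 0.05 s, during which the arm holds its last target.

## Working session

There is one attempt and no reset: what is moved stays moved. The work goes in short steps, Python scripts to look and compute and a tool call to move; the robot and the scene stay as the last step left them, time stands still between calls to the robot, and variables do not carry over. Pictures are saved under pics/ and viewed, and the job is handed in when it is done.

Besides the shell and the picture viewer there is one more tool, called after ">>>" in YAML: its name, and indented under it one key for each argument. drive_tool: Moves the arm, as the interface text tells. Its arguments: {"type":"object","properties":{"motion":{"type":"string"},"force":{"type":"number"}},"required":["motion"]}

```bash
mkdir -p pics; ls; python3 - <<'E'
from rig import readout, viewer, job
import cv2
o=readout.get_obs();print({k:(v if not hasattr(v,'tolist') else v.tolist()) for k,v in o.items()})
for n in("scene","top"):
    im=viewer.grab_frame(n);cv2.imwrite(f"pics/{n}0.png",im)
    p=viewer.camera_params(n);print(n,p)
for l in "round_dark_mid round_pale_mid square_dark_mid square_pale_mid dish_mid round_pad square_pad oblong_pad jar_mid mill_mid".split():
    for d in viewer.mark_of("top",l)[:4]: print(l,[round(float(x),4) for x in d["xyz"]],round(d["conf"],2))
print(readout.get_obs()["t"])
E
```

```text
pics
{'t': 0.0, 'joint_positions': [61.85191728042314, 30.279098362684795, 82.15704174895585, 0.0009699792167321887, 67.68858931007239, -10.22778530907455], 'qvel': [0.00989767474506819, 0.05100542672531661, 0.009379712501488918, -0.07562996509642136, 0.009711038236645987, 0.04455489149828234], 'effort': [0.001095661318686325, -44.00365233421326, -17.65980899333954, 0.06343867862597108, 0.05817159893922508, -0.00015843855635466753], 'eef_pos': [0.19193978611169735, 0.5940492605579388, 0.23256655057426442], 'orientation': [[-0.9514832690491729, 0.30769872519710695, -0.001040784115102993], [0.30770022288465343, 0.9514814326969019, -0.0019120851930513655], [0.00040194058459623605, -0.0021395665743770146, -0.9999976303465126]], 'ft_force': [0.3597097567424504, 0.37346516358525295, 0.5601410456901303], 'ft_torque': [0.0003397373149529454, 0.012098811207876982, -0.05147217653170414], 'width': 0.9993268440762451}
scene {'fx': 488.255356728854, 'fy': 488.255356728854, 'cx': 317.4193253765464, 'cy': 200.71021707947594, 'dist_coeffs': array([-0.12661945,  0.        ,  0.        ,  0.        , 
[... 715 characters left out ...]
90e+00],
       [ 0.00000000e+00,  0.00000000e+00,  0.00000000e+00,
         1.00000000e+00]])}
round_dark_mid [0.4465, 0.0079, 0.0307] 0.56
round_pale_mid [0.6082, -0.2148, 0.0337] 0.67
round_pale_mid [0.6067, 0.3544, 0.0019] 0.42
square_dark_mid [0.4604, 0.1321, 0.0321] 0.85
square_pale_mid [0.3415, -0.0461, 0.0323] 0.88
square_pale_mid [0.3411, 0.0591, 0.0333] 0.81
square_pale_mid [0.4425, -0.1425, 0.0337] 0.67
dish_mid [0.6087, 0.1989, 0.0217] 0.92
round_pad [0.6113, -0.3423, -0.0009] 0.79
square_pad [0.6078, 0.3554, -0.0013] 0.97
oblong_pad [0.6064, 0.0576, 0.0036] 0.58
jar_mid [0.4566, 0.279, 0.0418] 0.83
jar_mid [0.6068, 0.1976, 0.0189] 0.62
mill_mid [0.4631, -0.2724, 0.0652] 0.95
0.6
```

View pics/top0.png

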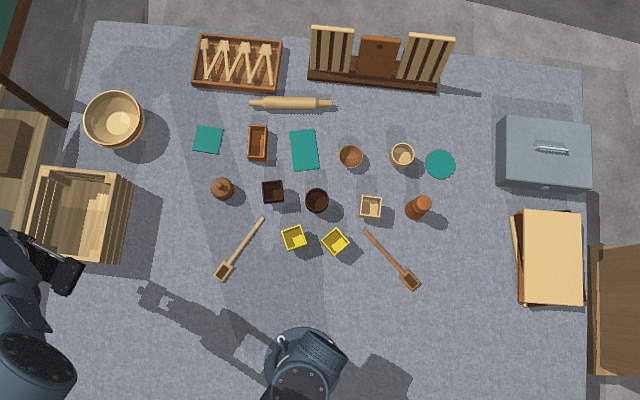

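View pics/scene0.png

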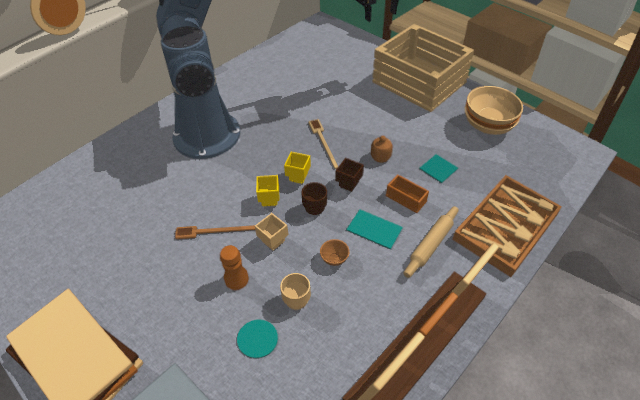

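```bash
cat > h.py <<'E'
import numpy as np, cv2
def ray(p,uv):
    K=np.array([[p["fx"],0,p["cx"]],[0,p["fy"],p["cy"]],[0,0,1]])
    n=cv2.undistortPoints(np.array(uv,float).reshape(-1,1,2),K,p["dist_coeffs"]).reshape(-1,2)
    d=np.c_[n[:,0],-n[:,1],-np.ones(len(n))]@p["T"][:3,:3].T
    return p["T"][:3,3],d
def plane(p,uv,z):
    o,d=ray(p,uv);return o+d*((z-o[2])/d[:,2])[:,None]
def proj(p,X):
    X=np.atleast_2d(X);T=np.linalg.inv(p["T"]);c=X@T[:3,:3].T+T[:3,3]
    K=np.array([[p["fx"],0,p["cx"]],[0,p["fy"],p["cy"]],[0,0,1]])
    q=c*[1,-1,-1]
    return cv2.projectPoints(q,np.zeros(3),np.zeros(3),K,p["dist_coeffs"])[0].reshape(-1,2)
E
python3 - <<'E'
import cv2
im=cv2.imread("pics/top0.png")[115:265,185:465]
cv2.imwrite("pics/topc.png",cv2.resize(im,None,fx=2.85,fy=2.85,interpolation=cv2.INTER_CUBIC))
im=cv2.imread("pics/scene0.png")[130:360,220:470]
cv2.imwrite("pics/scenec.png",cv2.resize(im,None,fx=2.5,fy=2.5,interpolation=cv2.INTER_CUBIC))
E
```

```text
(no output)
```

View pics/topc.png

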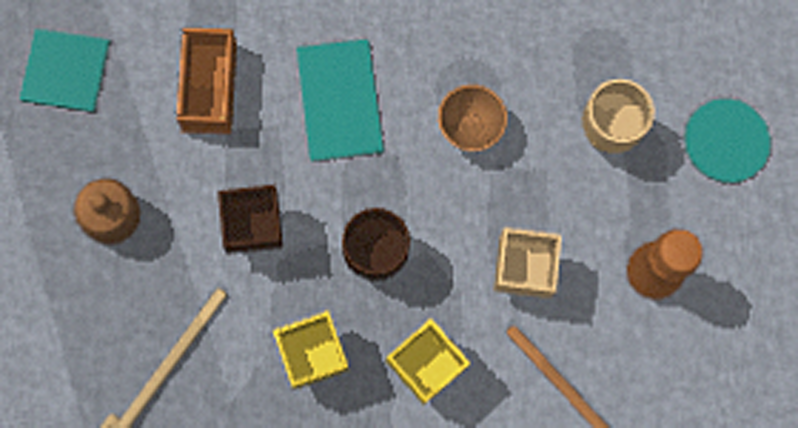

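View pics/scenec.png

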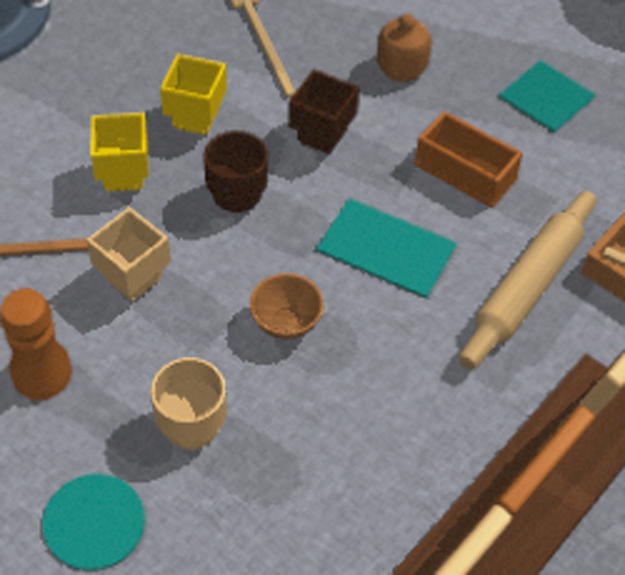

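```bash
cat > fit.py <<'E'
import numpy as np, cv2
from h import *
from scipy.optimize import minimize
def ring(r,z): 
    a=np.linspace(0,2*np.pi,48,endpoint=False);return np.c_[r*np.cos(a),r*np.sin(a),np.full(48,z)]
def box(a,b,z): return np.array([[sx*a/2,sy*b/2,z] for sx in(-1,1) for sy in(-1,1)])
M={'round':[np.r_[ring(.033,.03),ring(.033,.07)],np.r_[ring(.026,.007),ring(.026,.03),ring(.021,0)]],
'square':[np.r_[box(.056,.056,.03),box(.056,.056,.07)],np.r_[box(.042,.042,.007),box(.042,.042,.03),box(.032,.032,0)]],
'dish':[np.r_[box(.1,.052,0),box(.1,.052,.044)]],
'rpad':[np.r_[ring(.045,0),ring(.045,.004)]],'spad':[np.r_[box(.08,.08,0),box(.08,.08,.004)]],'opad':[np.r_[box(.124,.076,0),box(.124,.076,.004)]]}
S=4
def render(p,kind,q,z0,roi):
    x,y,th=q;c,s=np.cos(th),np.sin(th);R=np.array([[c,-s,0],[s,c,0],[0,0,1]])
    im=np.zeros(((roi[3]-roi[1])*S,(roi[2]-roi[0])*S),np.uint8)
    for pts in M[kind]:
        uv=proj(p,pts@R.T+[x,y,z0]);uv=(uv+.5-[roi[0],roi[1]])*S-.5
        hull=cv2.convexHull(uv.astype(np.float32)).reshape(-1,2)
        cv2.fillConvexPoly(im,np.round(hull*16).astype(np.int32),1,shift=4)
    return cv2.resize(im.astype(np.float32),None,fx=1/S,fy=1/S,interpolation=cv2.INTER_AREA)
def fit(views,kind,xy,z0=0,ths=None):
    # views: list of (params, boolmask)
    rois=[]
    for p,m in views:
        uv=proj(p,[xy[0],xy[1],.03])[0];rois.append([int(max(0,uv[0]-60)),int(max(0,uv[1]-60)),int(min(640,uv[0]+60)),int(min(400,uv[1]+60))])
    def cost(q):
        t=0
        for (p,m),r in zip(views,rois):
            g=m[r[1]:r[3],r[0]:r[2]].astype(np.float32);t+=np.abs(render(p,kind,q,z0,r)-g).sum()/max(g.sum(),1)
        return t/len(views)
    if ths is None: ths=[0] if kind in('round','rpad') else np.radians(np.arange(0,180 if kind in('dish','opad') else 90,15))
    best=None
    for t in ths:
        sx=np.array([[0,0,0],[.008,0,0],[0,.008,0],[0,0,.2]])+[xy[0],xy[1],t]
        r=minimize(cost,[*xy,t],method='Nelder-Mead',options=dict(initial_simplex=sx,xatol=1e-4,fatol=1e-4,maxiter=150))
        if best is None or r.fun<best.fun: best=r
    return best.x[0],best.x[1],np.degrees(best.x[2]),best.fun
E
cat > m0.py <<'E'
from rig import viewer,readout
from fit import *
ims={n:cv2.imread(f"pics/{n}0.png") for n in("top","scene")}
P={n:viewer.camera_params(n) for n in ims}
X={'round_dark_mid':('round',.4465,.008),'round_pale_mid':('round',.608,-.215),'square_dark_mid':('square',.46,.132),'square_pale_mid':('square',.4425,-.1425),'dish_mid':('dish',.609,.199),'round_pad':('rpad',.611,-.342),'square_pad':('spad',.608,.355),'oblong_pad':('opad',.606,.058)}
for l,(k,x,y) in X.items():
    V={}
    for n in ims:
        if k.endswith('pad'):
            h=cv2.cvtColor(ims[n],cv2.COLOR_BGR2HSV);m=cv2.inRange(h,(75,120,60),(100,255,255))>0
        else:
            uv=proj(P[n],[x,y,.035])[0];m=None
            for d in viewer.silhouettes(n,l):
                yy,xx=np.nonzero(d["region"])
                if np.hypot(xx.mean()-uv[0],yy.mean()-uv[1])<12: m=d["region"];break
            if m is None: print(l,n,"none");continue
        V[n]=(P[n],m)
    for n in list(V)+["both"]:
        vs=list(V.values()) if n=="both" else [V[n]]
        r=fit(vs,k,(x,y));print(l,n,"%.4f %.4f %.1f cost %.3f"%r)
print(readout.get_obs()["t"])
E
python3 m0.py
```

```text
round_dark_mid scene none
round_dark_mid top 0.4485 0.0098 10.8 cost 0.104
round_dark_mid both 0.4485 0.0098 10.8 cost 0.104
round_pale_mid top 0.6063 -0.2196 6.3 cost 0.059
round_pale_mid scene 0.6082 -0.2201 11.9 cost 0.057
round_pale_mid both 0.6075 -0.2200 7.2 cost 0.066
square_dark_mid scene none
square_dark_mid top 0.4605 0.1335 12.5 cost 0.051
square_dark_mid both 0.4605 0.1335 12.5 cost 0.051
square_pale_mid top 0.4460 -0.1401 87.3 cost 0.059
square_pale_mid scene 0.4478 -0.1409 0.2 cost 0.073
square_pale_mid both 0.4466 -0.1401 88.2 cost 0.072
dish_mid top 0.6064 0.2003 4.6 cost 0.041
dish_mid scene 0.6089 0.1989 3.2 cost 0.103
dish_mid both 0.6070 0.1998 184.3 cost 0.077
round_pad top 0.6096 -0.3447 9.9 cost 0.055
round_pad scene 0.6102 -0.3453 15.4 cost 0.037
round_pad both 0.6098 -0.3452 16.4 cost 0.048
square_pad top 0.6091 0.3550 87.5 cost 0.055
square_pad scene 0.6114 0.3534 -2.5 cost 0.094
square_pad both 0.6100 0.3543 86.8 cost 0.085
oblong_pad top 0.6086 0.0628 13.2 cost 0.043
oblong_pad scene 0.6104 0.0617 13.3 cost 0.129
oblong_pad both 0.6095 0.0623 193.5 cost 0.093
1.1
```

```bash
cat > go.py <<'E'
import sys
from rig import readout
import numpy as np
from scipy.spatial.transform import Rotation as Ro
o=readout.get_obs();R=np.array(o["orientation"]);p=np.array(o["eef_pos"])
print("t %.2f p %s F %s w %.3f phi %.1f q %s"%(o["t"],np.round(p*1000,1),np.round(o["ft_force"],1),o["width"],np.degrees(np.arctan2(R[1,1],R[0,1])),np.round(o["joint_positions"])))
a=[float(v) for v in sys.argv[1:]]
for i in range(0,len(a),4):
    x,y,z,f=a[i:i+4];f=np.radians(f)
    Rt=np.array([[-np.sin(f),np.cos(f),0],[np.cos(f),np.sin(f),0],[0,0,-1]])
    d=R.T@(np.array([x,y,z])/1-p*1000);w=np.degrees(Ro.from_matrix(R.T@Rt).as_rotvec())
    print("mm",np.round(d,1),"deg",np.round(w,1),"rows>=",round(max(np.linalg.norm(d)/62.5,np.linalg.norm(w)/10.7),1))
E
python3 go.py 300 500 300 80  607 200 200 94.2; python3 - <<'E'
from h import *
from rig import viewer
p=viewer.camera_params("top")
print(plane(p,[[40,170],[125,172],[105,260],[260,103],[330,105]],.1).round(3))
E
```

```text
t 1.10 p [192.3 594.7 233.6] F [-0.6 -0.2 -1.6] w 0.998 phi 72.1 q [ 62.  30.  82.  -0.  68. -10.]
mm [-131.6  -56.9  -66.4] deg [ 0.   0.  -7.9] rows>= 2.5
mm [-516.  -247.9   33.6] deg [  0.    0.  -22.1] rows>= 9.2
[[ 0.441  0.786  0.1  ]
 [ 0.461  0.539  0.1  ]
 [ 0.218  0.547  0.1  ]
 [ 0.7    0.196  0.1  ]
 [ 0.716 -0.001  0.1  ]]
```

>>> drive_tool:
  motion: "0 0 -50 0 0 0 1; -55 -25 -60 0 0 -4 1; -110 -50 -60 0 0 -10 1; -165 -75 -60 0 0 -16 1; -220 -100 -60 0 0 -22 1"
  force: 20

```text
t: 1.72
eef_pos: [0.3721, 0.4305, 0.2939]
orientation: [[-0.997, -0.075, 0.001], [-0.075, 0.997, 0.001], [-0.001, 0.001, -1.0]]
ft_force: [1.3, 0.6, -0.4]
width: 1.001
```

```bash
python3 go.py 607 200 150 94.2
```

```text
t 1.73 p [372.1 430.5 293.9] F [ 1.3  0.6 -0.4] w 1.001 phi 94.3 q [ 38.  22.  86.   0.  72. -56.]
mm [-216.9 -247.6  143.9] deg [0.  0.  0.1] rows>= 5.7
```

>>> drive_tool:
  motion: "-40 -45 20 0 0 0 1; -80 -90 40 0 0 0 1; -120 -135 60 0 0 0 1; -160 -180 80 0 0 0 1; -195 -222 90 0 0 0 1"

```text
t: 2.35
eef_pos: [0.5821, 0.2227, 0.2025]
orientation: [[-0.997, -0.071, -0.001], [-0.071, 0.997, 0.0], [0.001, 0.0, -1.0]]
ft_force: [0.7, -0.2, -0.0]
width: 1.001
```

```bash
python3 go.py 607 200 90 94.2 607 200 22 94.2; python3 - <<'E'
from rig import viewer
import cv2
cv2.imwrite("pics/w1.png",viewer.grab_frame("wrist"))
E
```

```text
t 2.35 p [582.1 222.7 202.5] F [ 0.7 -0.2 -0. ] w 1.001 phi 94.1 q [ 11.  32.  84.   0.  64. -83.]
mm [-23.4 -24.4 112.5] deg [ 0.  -0.1 -0.1] rows>= 1.9
mm [-23.4 -24.4 180.5] deg [ 0.  -0.1 -0.1] rows>= 2.9
```

View pics/w1.png

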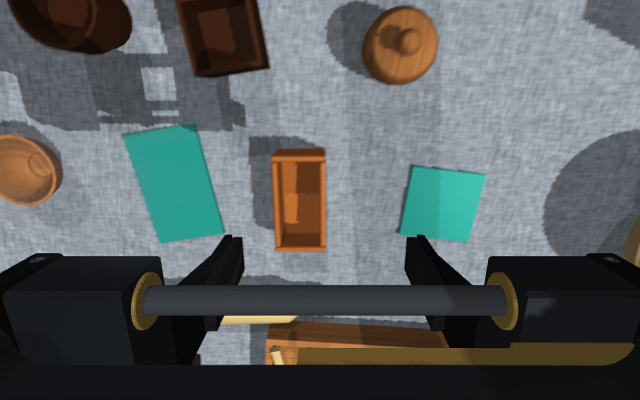

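```bash
cat > wfit.py <<'E'
import sys
from rig import viewer,readout
from fit import *
def wrist(items,name):
    im=viewer.grab_frame("wrist");p=viewer.camera_params("wrist");cv2.imwrite(f"pics/{name}.png",im)
    for l,k,x,y,z0 in items:
        uv=proj(p,[x,y,z0+.03])[0]
        if k.endswith('pad'):
            h=cv2.cvtColor(im,cv2.COLOR_BGR2HSV);a=(cv2.inRange(h,(75,100,60),(100,255,255))>0).astype(np.uint8)
            n,lab,st,ce=cv2.connectedComponentsWithStats(a);ms=[lab==i for i in range(1,n) if st[i,4]>300]
        else: ms=[d["region"] for d in viewer.silhouettes("wrist",l)]
        if not ms: print(l,"none");continue
        m=min(ms,key=lambda m:np.hypot(*(np.argwhere(m).mean(0)[::-1]-uv)))
        import fit as F
        r=fit2([(p,m)],k,(x,y),z0);print(l,"%.4f %.4f %.1f cost %.3f"%r)
def fit2(v,k,xy,z0):
    return fit(v,k,xy,z0,half=110)
E
sed -i 's/ths=None):/ths=None,half=60):/; s/-60/-half/g; s/+60/+half/g' fit.py
python3 - <<'E'
from wfit import *
wrist([("dish_mid","dish",.607,.2,0),("square_pad","spad",.61,.354,0),("oblong_pad","opad",.6095,.0623,0)],"w2")
E
```

```text
dish_mid 0.6044 0.2047 184.3 cost 0.017
square_pad 0.6076 0.3601 86.9 cost 0.014
oblong_pad 0.6054 0.0673 193.3 cost 0.014
```

```bash
python3 go.py 606 202 90 94.3 606 202 22 94.3
```

```text
t 2.50 p [582.9 221.7 202.5] F [-0.5 -0.7 -0.8] w 0.996 phi 93.8 q [ 11.  32.  84.  -0.  64. -83.]
mm [-21.8 -21.1 112.5] deg [-0.  -0.  -0.5] rows>= 1.9
mm [-21.9 -21.1 180.5] deg [-0.  -0.  -0.5] rows>= 2.9
```

>>> drive_tool:
  motion: "-11 -10 50 0 0 0 1; -22 -21 100 0 0 0 1; -22 -21 130 0 0 0 1; -22 -21 160 0 0 0 1; -22 -21 180 0 0 0 1"

```text
t: 3.12
eef_pos: [0.6032, 0.2061, 0.0225]
orientation: [[-0.997, -0.072, -0.002], [-0.072, 0.997, 0.0], [0.002, 0.0, -1.0]]
ft_force: [-0.6, 0.4, 1.2]
width: 1.002
```

>>> drive_tool:
  motion: "0 0 0 0 0 0 0.5; 0 0 0 0 0 0 0.4; 0 0 0 0 0 0 0.4; 0 0 0 0 0 0 0.4; 0 0 0 0 0 0 0.4"
  force: 20

```text
t: 3.75
eef_pos: [0.6052, 0.2048, 0.0245]
orientation: [[-0.997, -0.071, 0.002], [-0.071, 0.997, 0.0], [-0.002, -0.0, -1.0]]
ft_force: [0.3, -0.8, 3.7]
width: 0.598
```

```bash
python3 go.py 606 202 60 94.3;python3 - <<'E'
from rig import viewer
import cv2
cv2.imwrite("pics/w3.png",viewer.grab_frame("wrist"))
E
```

```text
t 3.75 p [605.2 204.8  24.5] F [ 0.3 -0.8  3.7] w 0.598 phi 94.1 q [  9.  47.  88.  -0.  45. -85.]
mm [ -0.7  -2.8 -35.5] deg [-0.   0.1 -0.2] rows>= 0.6
```

View pics/w3.png

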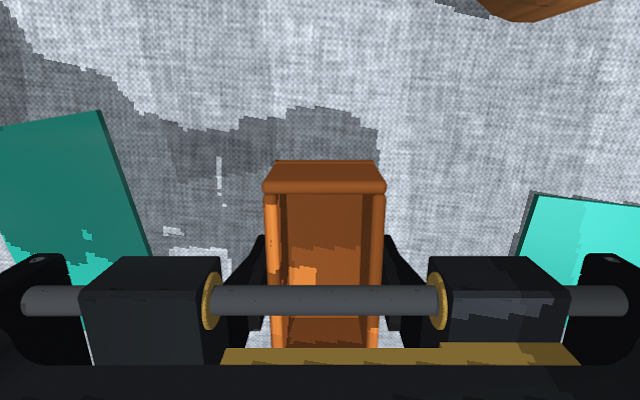

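```bash
python3 go.py 606 67 90 103.3 
```

```text
t 3.80 p [605.2 204.8  24.5] F [-0.9  0.6  5.2] w 0.595 phi 94.1 q [  9.  47.  88.  -0.  45. -85.]
mm [   8.9 -137.5  -65.5] deg [-0.   0.1 -9.2] rows>= 2.4
```

>>> drive_tool:
  motion: "0 0 -25 0 0 0 0.4; 0 0 -60 0 0 0 0.4; 0 -35 -70 0 0 -3 0.4; 0 -75 -70 0 0 -6 0.4; 3 -110 -70 0 0 -9 0.4"

```text
t: 4.42
eef_pos: [0.6095, 0.0938, 0.0937]
orientation: [[-0.974, -0.228, 0.001], [-0.228, 0.974, 0.0], [-0.001, -0.0, -1.0]]
ft_force: [0.7, 0.2, -0.2]
width: 0.6
```

```bash
python3 go.py 606 67 60 103.3 606 67 28 103.3; python3 -c "
from wfit import *
wrist([('oblong_pad','opad',.6055,.067,0)],'w4')"
```

```text
t 4.42 p [609.5  93.8  93.7] F [ 0.7  0.2 -0.2] w 0.600 phi 103.2 q [  -2.   40.   90.    0.   50. -105.]
mm [  9.5 -25.3  33.7] deg [-0.   0.  -0.1] rows>= 0.7
mm [  9.6 -25.3  65.7] deg [-0.   0.  -0.1] rows>= 1.1
oblong_pad 0.5251 0.0354 17.9 cost 0.566
```

View pics/w4.png

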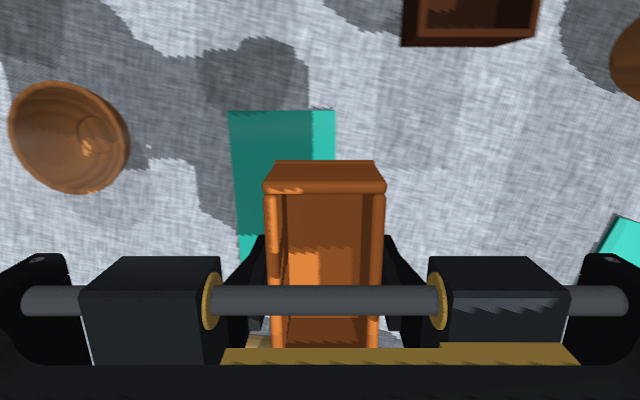

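>>> drive_tool:
  motion: "5 -13 20 0 0 0 0.4; 9 -25 40 0 0 0 0.4; 9 -25 55 0 0 0 0.4; 9 -25 62 0 0 0 0.4; 9 -25 65 0 0 0 0.4"

```text
t: 5.1
eef_pos: [0.6061, 0.0692, 0.0285]
orientation: [[-0.974, -0.227, -0.001], [-0.227, 0.974, 0.0], [0.001, 0.0, -1.0]]
ft_force: [-3.7, -0.5, 12.7]
width: 0.596
```

```bash
python3 go.py 606 67 28 103.3
```

```text
t 5.10 p [606.1  69.2  28.5] F [-3.7 -0.5 12.7] w 0.596 phi 103.1 q [  -4.   45.   92.    0.   43. -107.]
mm [ 0.6 -2.1  0.5] deg [ 0.  -0.  -0.2] rows>= 0.0
```

>>> drive_tool:
  motion: "0 0 0 0 0 0 0.8; 0 0 0 0 0 0 1; 0 0 0 0 0 0 1; 0 0 -30 0 0 0 1; 0 0 -80 0 0 0 1"

```text
t: 5.72
eef_pos: [0.6049, 0.0686, 0.1078]
orientation: [[-0.974, -0.226, -0.004], [-0.226, 0.974, 0.0], [0.004, 0.001, -1.0]]
ft_force: [0.4, 0.3, 0.4]
width: 0.986
```

```bash
python3 go.py 461 135 180 102.5
```

```text
t 5.72 p [604.9  68.6 107.8] F [0.4 0.3 0.4] w 0.986 phi 103.1 q [  -4.   38.   90.    0.   52. -107.]
mm [125.4  97.3 -71.6] deg [ 0.1 -0.2  0.6] rows>= 2.8
```

>>> drive_tool:
  motion: "0 0 -40 0 0 0 1; 30 20 -80 0 0 0 1; 60 30 -110 0 0 0 1; 60 30 -110 0 0 0 1"

```text
t: 6.22
eef_pos: [0.5402, 0.0847, 0.2212]
orientation: [[-0.974, -0.227, 0.004], [-0.227, 0.974, -0.0], [-0.004, -0.001, -1.0]]
ft_force: [-0.0, -0.2, -0.9]
width: 0.999
```

```bash
python3 go.py 461 135 100 102.5;  python3 -c "
from wfit import *
wrist([('square_dark_mid','square',.4605,.1335,0),('round_dark_mid','round',.4485,.01,0),('oblong_pad','opad',.6055,.067,0),('dish_mid','dish',.6055,.067,.004)],'w5')"
```

```text
t 6.22 p [540.2  84.7 221.2] F [-0.  -0.2 -0.9] w 0.999 phi 103.1 q [  -3.   25.   94.    0.   60. -106.]
mm [ 66.2  67.1 120.9] deg [-0.1  0.2  0.6] rows>= 2.5
square_dark_mid 0.4627 0.1346 102.9 cost 0.024
round_dark_mid 0.4509 0.0101 1.2 cost 0.017
oblong_pad 0.6100 0.0632 13.1 cost 2.257
dish_mid 0.6094 0.0706 12.9 cost 0.048
```

View pics/w5.png

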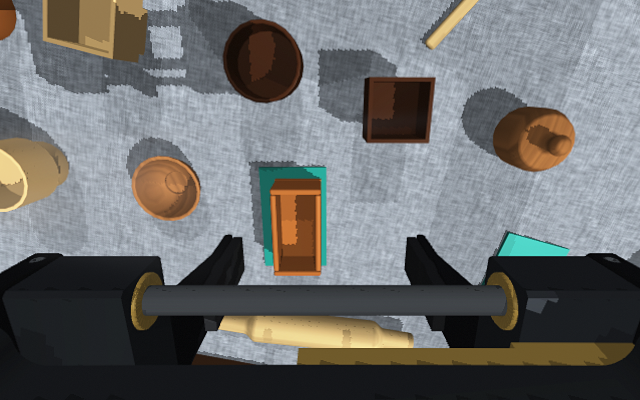

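```bash
python3 - <<'E'
from fit import *
from rig import viewer
for n in("top","scene"):
    im=viewer.grab_frame(n);cv2.imwrite(f"pics/{n}1.png",im);p=viewer.camera_params(n)
    for d in viewer.silhouettes(n,"dish_mid")[:1]:
        print(n,d["conf"],fit([(p,d["region"])],"dish",(.608,.065),.004))
    uv=proj(p,[.608,.065,0])[0].astype(int)
    cv2.imwrite(f"pics/{n}1c.png",cv2.resize(im[uv[1]-40:uv[1]+40,uv[0]-50:uv[0]+50],None,fx=6,fy=6,interpolation=cv2.INTER_CUBIC))
E
```

```text
top 0.44 (np.float64(0.6112763758757165), np.float64(0.03815752759781627), np.float64(185.89874607876484), np.float64(5.758044719696045))
scene 0.61 (np.float64(0.6111550221838478), np.float64(0.06800954026569457), np.float64(193.18497328607643), np.float64(0.03479669243097305))
```

View pics/scene1c.png

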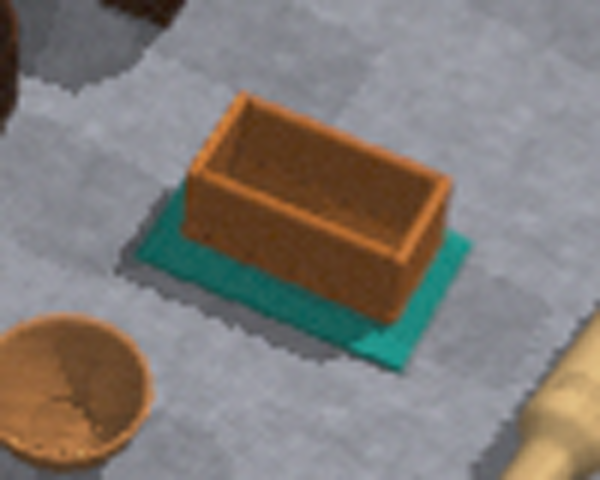

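View pics/top1c.png

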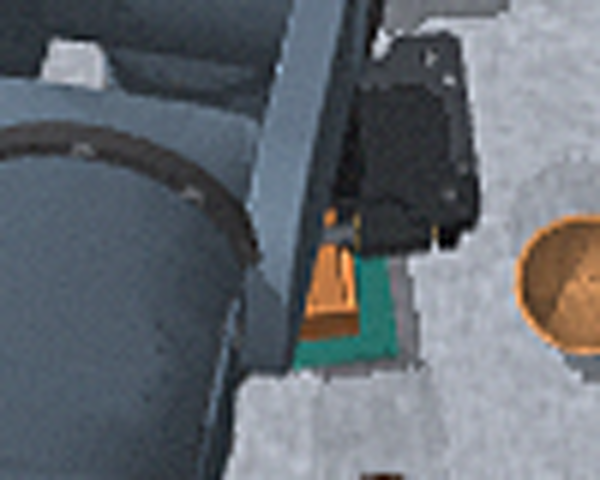

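```bash
python3 go.py 461.5 134 120 102.7
```

```text
t 6.62 p [541.3  84.  217.4] F [-0.1  0.3 -0.2] w 1.001 phi 103.1 q [  -3.   25.   94.    0.   60. -106.]
mm [66.3 66.7 97.6] deg [ 0.  -0.1  0.4] rows>= 2.2
```

>>> drive_tool:
  motion: "30 30 30 0 0 0 1; 50 50 60 0 0 0 1; 66 66 90 0 0 0 1; 66 66 97 0 0 0 1; 66 66 97 0 0 0 1"

```text
t: 7.25
eef_pos: [0.4634, 0.1333, 0.1215]
orientation: [[-0.974, -0.226, 0.001], [-0.226, 0.974, -0.0], [-0.001, -0.0, -1.0]]
ft_force: [0.7, -0.4, 0.0]
width: 0.997
```

```bash
python3 go.py 461.5 134 46 102.7
```

```text
t 7.25 p [463.4 133.3 121.5] F [ 0.7 -0.4  0. ] w 0.997 phi 103.1 q [   3.   30.  108.   -0.   42. -100.]
mm [ 1.8  1.2 75.5] deg [-0.   0.1  0.4] rows>= 1.2
```

>>> drive_tool:
  motion: "1 1 30 0 0 0 1; 1 1 55 0 0 0 1; 1 1 75 0 0 0 1; 1 1 75 0 0 0 1; 1 1 75 0 0 0 0.7"

```text
t: 7.88
eef_pos: [0.4624, 0.134, 0.0475]
orientation: [[-0.974, -0.226, 0.003], [-0.226, 0.974, 0.0], [-0.003, -0.001, -1.0]]
ft_force: [0.4, -0.3, 0.2]
width: 0.948
```

>>> drive_tool:
  motion: "0 0 0 0 0 0 0.5; 0 0 0 0 0 0 0.5; 0 0 0 0 0 0 0.5; 0 0 0 0 0 0 0.5"

```text
t: 8.38
eef_pos: [0.4609, 0.1343, 0.047]
orientation: [[-0.974, -0.226, 0.001], [-0.226, 0.974, 0.0], [-0.001, -0.0, -1.0]]
ft_force: [-0.7, 0.2, 5.1]
width: 0.638
```

```bash
python3 go.py 463 134 200 102.7 609 355 200 87.5
```

```text
t 8.38 p [460.9 134.3  47. ] F [-0.7  0.2  5.1] w 0.638 phi 103.1 q [   3.   38.  111.   -0.   31. -100.]
mm [  -2.1   -0.8 -153. ] deg [-0.   0.   0.4] rows>= 2.4
mm [-194.3  181.4 -152.9] deg [-0.   0.  15.6] rows>= 4.9
```

>>> drive_tool:
  motion: "0 0 -30 0 0 0 0.5; 0 0 -80 0 0 0 0.5; -20 20 -120 0 0 0 0.5; -60 55 -125 0 0 4 0.5; -100 90 -125 0 0 8 0.5"

```text
t: 9.0
eef_pos: [0.5387, 0.2457, 0.1728]
orientation: [[-0.996, -0.086, 0.002], [-0.086, 0.996, 0.0], [-0.002, 0.0, -1.0]]
ft_force: [0.7, -0.6, -1.3]
width: 0.641
```

>>> drive_tool:
  motion: "-35 40 0 0 0 4 0.5; -68 73 0 0 0 8 0.5; -80 80 20 0 0 8 0.5; -80 80 30 0 0 8 0.5; -80 80 30 0 0 8 0.5"

```text
t: 9.62
eef_pos: [0.6082, 0.3303, 0.1396]
orientation: [[-0.999, 0.051, -0.005], [0.051, 0.999, -0.002], [0.005, -0.002, -1.0]]
ft_force: [0.2, -0.5, -0.3]
width: 0.64
```

```bash
python3 go.py 609.5 355 70 87.3; python3 - <<'E'
from wfit import *
im=viewer.grab_frame("scene");cv2.imwrite("pics/s2.png",im)
im=viewer.grab_frame("top");cv2.imwrite("pics/t2.png",im)
wrist([('square_pad','spad',.61,.355,0)],'w6')
E
```

```text
t 9.62 p [608.2 330.3 139.6] F [ 0.2 -0.5 -0.3] w 0.640 phi 87.1 q [ 19.  41.  76.  -0.  63. -68.]
mm [-0.4 24.9 69.6] deg [-0.1 -0.3 -0.2] rows>= 1.2
square_pad 0.6108 0.3564 -2.4 cost 0.386
```

View pics/w6.png

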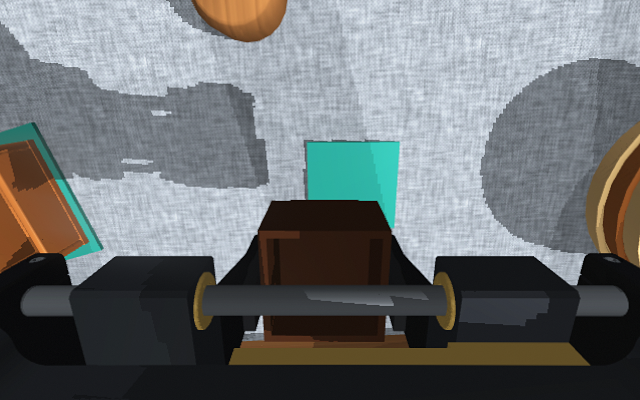

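View pics/t2.png

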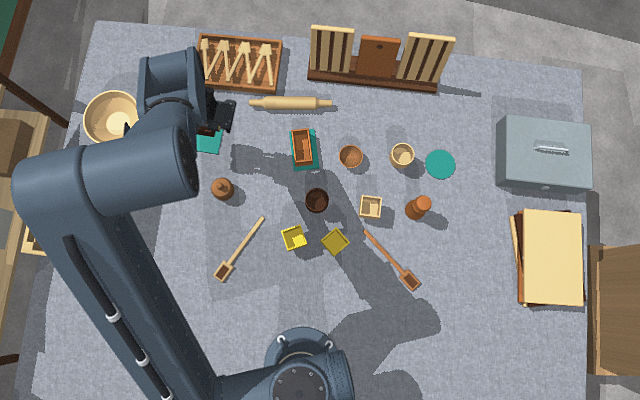

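```bash
python3 - <<'E'
from fit import *
from rig import viewer
for n in("top","scene"):
    p=viewer.camera_params(n)
    for d in viewer.silhouettes(n,"dish_mid")[:1]:
        print(n,d["conf"],fit([(p,d["region"])],"dish",(.608,.065),.004))
E
python3 go.py 610 355.5 70 87.3
```

```text
top 0.98 (np.float64(0.6072239480183811), np.float64(0.0690598644671126), np.float64(13.2386764572369), np.float64(0.03860294073820114))
scene 0.98 (np.float64(0.6110684329377537), np.float64(0.06804571152484323), np.float64(194.04640571149307), np.float64(0.07911918312311172))
t 9.88 p [610.4 331.  142.6] F [ 0.2 -0.5 -1.1] w 0.643 phi 87.0 q [ 19.  41.  76.  -0.  63. -68.]
mm [ 1.8 24.4 72.6] deg [ 0.   0.1 -0.3] rows>= 1.2
```

>>> drive_tool:
  motion: "0 12 20 0 0 0 0.5; 0 25 40 0 0 0 0.5; 0 25 60 0 0 0 0.5; 0 25 70 0 0 0 0.5; 0 25 70 0 0 0 0.5"

```text
t: 10.5
eef_pos: [0.6106, 0.3558, 0.0697]
orientation: [[-0.999, 0.051, -0.003], [0.051, 0.999, -0.001], [0.003, -0.001, -1.0]]
ft_force: [-0.1, 0.2, -1.0]
width: 0.642
```

```bash
python3 go.py 610 355.5 51 87.3
```

```text
t 10.50 p [610.6 355.8  69.7] F [-0.1  0.2 -1. ] w 0.642 phi 87.1 q [ 21.  47.  76.  -0.  57. -66.]
mm [ 0.6 -0.3 18.7] deg [-0.1 -0.2 -0.2] rows>= 0.3
```

>>> drive_tool:
  motion: "0 0 8 0 0 0 0.5; 0 0 14 0 0 0 0.5; 0 0 19 0 0 0 0.5; 0 0 19 0 0 0 0.5"

```text
t: 11.0
eef_pos: [0.6113, 0.3561, 0.0521]
orientation: [[-0.999, 0.051, -0.001], [0.051, 0.999, -0.0], [0.001, -0.0, -1.0]]
ft_force: [-0.4, 0.6, -1.1]
width: 0.639
```

>>> drive_tool:
  motion: "0 0 2 0 0 0 0.5; 0 0 2 0 0 0 0.5"

```text
t: 11.25
eef_pos: [0.612, 0.3565, 0.0511]
orientation: [[-0.999, 0.051, 0.001], [0.051, 0.999, 0.0], [-0.001, 0.0, -1.0]]
ft_force: [-0.2, -0.1, 0.5]
width: 0.642
```

Record where the pot is set down (TCP about 611, 356, 51). Release and rise.

>>> drive_tool:
  motion: "0 0 1 0 0 0 0.5; 0 0 1 0 0 0 0.9; 0 0 1 0 0 0 1; 0 0 1 0 0 0 1; 0 0 -30 0 0 0 1"

```text
t: 11.88
eef_pos: [0.6092, 0.3554, 0.0776]
orientation: [[-0.999, 0.051, -0.007], [0.051, 0.999, -0.003], [0.007, -0.003, -1.0]]
ft_force: [0.9, 0.4, 0.5]
width: 0.968
```

>>> drive_tool:
  motion: "0 0 -50 0 0 0 1; 0 0 -70 0 0 0 1; -30 -50 -90 0 0 0 1; -30 -100 -90 0 0 -8 1; -30 -100 -90 0 0 -16 1"

```text
t: 12.5
eef_pos: [0.6363, 0.2509, 0.17]
orientation: [[-0.974, -0.226, -0.002], [-0.226, 0.974, -0.001], [0.002, -0.001, -1.0]]
ft_force: [-0.8, 1.4, -0.4]
width: 0.997
```

```bash
python3 go.py 608 69 130 103.3; python3 - <<'E'
from fit import *
from rig import viewer
for n in("top","scene"):
    im=viewer.grab_frame(n);cv2.imwrite(f"pics/{n}3.png",im)
    p=viewer.camera_params(n)
    for l,k,q in(("square_dark_mid","square",(.61,.355)),("dish_mid","dish",(.609,.069))):
      for d in viewer.silhouettes(n,l)[:1]:
        print(l,n,d["conf"],np.round(fit([(p,d["region"])],k,q,.004),4))
E
```

```text
t 12.50 p [636.3 250.9 170. ] F [-0.8  1.4 -0.4] w 0.997 phi 103.1 q [ 12.  39.  76.  -0.  65. -91.]
mm [  68.6 -170.7   40.3] deg [-0.1 -0.1 -0.2] rows>= 3.0
dish_mid top 0.59 [ 0.6072  0.069  13.2976  0.0428]
square_dark_mid scene 0.98 [ 0.6248  0.3515 20.864   0.4532]
dish_mid scene 0.64 [ 0.6118  0.0682 13.1317  0.0444]
```

View pics/scene3.png

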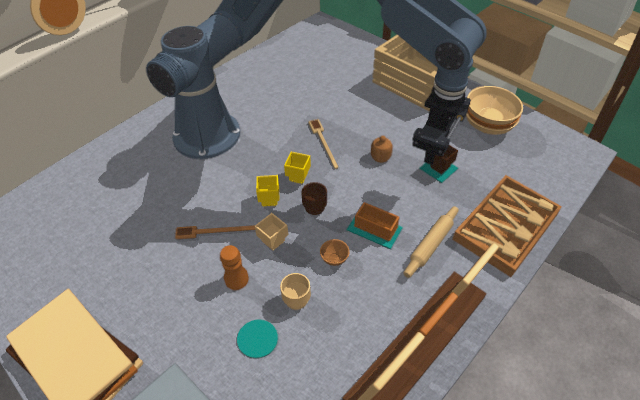

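>>> drive_tool:
  motion: "22 -60 10 0 0 0 1; 44 -120 20 0 0 0 1; 68 -170 30 0 0 0 1; 68 -176 40 0 0 0 1; 68 -176 40 0 0 0 1"

```text
t: 13.42
eef_pos: [0.6099, 0.0684, 0.1298]
orientation: [[-0.974, -0.225, -0.001], [-0.225, 0.974, 0.001], [0.001, 0.001, -1.0]]
ft_force: [-0.1, -0.2, 0.4]
width: 1.0
```

```bash
python3 go.py 609 62 30 103.3
```

```text
t 13.43 p [609.9  68.4 129.8] F [-0.1 -0.2  0.4] w 1.000 phi 103.0 q [  -4.   37.   89.    0.   54. -107.]
mm [ 2.2 -6.1 99.8] deg [ 0.  -0.1 -0.3] rows>= 1.6
```

>>> drive_tool:
  motion: "1 -3 30 0 0 0 1; 2 -6 60 0 0 0 1; 2 -6 85 0 0 0 1; 2 -6 99 0 0 0 1; 2 -6 99 0 0 0 1"

```text
t: 14.05
eef_pos: [0.6092, 0.0632, 0.0309]
orientation: [[-0.974, -0.228, -0.001], [-0.228, 0.974, 0.0], [0.001, 0.0, -1.0]]
ft_force: [-0.0, 0.0, -0.6]
width: 1.001
```

>>> drive_tool:
  motion: "0 0 0 0 0 0 0.65; 0 0 0 0 0 0 0.58; 0 0 0 0 0 0 0.58; 0 0 0 0 0 0 0.58"
  force: 10

```text
t: 14.55
eef_pos: [0.6096, 0.0618, 0.032]
orientation: [[-0.974, -0.226, 0.001], [-0.226, 0.974, 0.0], [-0.001, 0.0, -1.0]]
ft_force: [0.7, 0.4, 0.8]
width: 0.639
```

>>> drive_tool:
  motion: "0 0 0 0 0 0 0.9; 0 0 0 0 0 0 1; 0 0 0 0 0 0 1; 0 0 -30 0 0 0 1; 0 0 -80 0 0 0 1"

```text
t: 15.18
eef_pos: [0.6078, 0.0618, 0.1104]
orientation: [[-0.974, -0.226, -0.005], [-0.226, 0.974, 0.0], [0.005, 0.002, -1.0]]
ft_force: [0.8, -0.1, 0.3]
width: 0.992
```

```bash
python3 go.py 540 60 200 103 449.5 10 160 90
```

```text
t 15.18 p [607.8  61.8 110.4] F [ 0.8 -0.1  0.3] w 0.992 phi 103.1 q [  -5.   38.   90.   -0.   52. -108.]
mm [ 66.9  13.7 -89.2] deg [ 0.1 -0.3  0.1] rows>= 1.8
mm [166.2 -14.6 -48.8] deg [ 0.1 -0.3 13.1] rows>= 2.8
```

>>> drive_tool:
  motion: "20 0 -50 0 0 0 1; 60 0 -60 0 0 5 1; 110 -8 -60 0 0 10 1; 160 -15 -50 0 0 13 1; 166 -15 -20 0 0 13 1"
  force: 20

```text
t: 15.8
eef_pos: [0.4482, 0.0093, 0.1324]
orientation: [[-1.0, 0.0, 0.0], [0.0, 1.0, -0.0], [-0.0, -0.0, -1.0]]
ft_force: [1.6, -1.1, -0.7]
width: 1.001
```

```bash
python3 go.py 449.5 10 46 90; python3 - <<'E'
from fit import *
from rig import viewer
for n in("top","scene"):
    im=viewer.grab_frame(n);cv2.imwrite(f"pics/{n}4.png",im)
    p=viewer.camera_params(n)
    for l,k,q in(("square_dark_mid","square",(.61,.355)),("dish_mid","dish",(.609,.069))):
      for d in viewer.silhouettes(n,l)[:1]:
        print(l,n,d["conf"],np.round(fit([(p,d["region"])],k,q,.004),4))
E
```

```text
t 15.80 p [448.2   9.3 132.4] F [ 1.6 -1.1 -0.7] w 1.001 phi 90.0 q [ -13.   27.  112.   -0.   41. -103.]
mm [-1.3  0.8 86.4] deg [-0.  0. -0.] rows>= 1.4
square_dark_mid top 0.68 [6.005000e-01 3.156000e-01 3.978160e+01 4.841875e+02]
dish_mid top 0.46 [0.6466 0.0703 6.7487 4.1029]
square_dark_mid scene 0.9 [6.1500e-01 3.5330e-01 8.7586e+01 6.2900e-02]
dish_mid scene 0.75 [6.108000e-01 6.230000e-02 1.928869e+02 3.310000e-02]
```

View pics/top4.png

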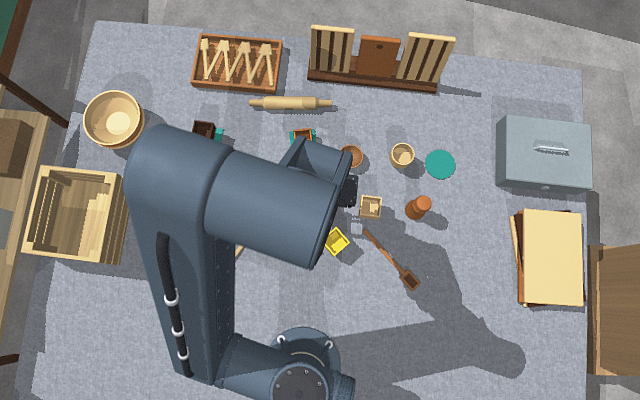

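>>> drive_tool:
  motion: "0 0 30 0 0 0 1; 0 0 60 0 0 0 1; -1 0 80 0 0 0 1; -1 0 86 0 0 0 1; -1 0 86 0 0 0 1"

```text
t: 16.73
eef_pos: [0.4529, 0.0097, 0.0458]
orientation: [[-1.0, -0.002, 0.001], [-0.002, 1.0, -0.0], [-0.001, -0.0, -1.0]]
ft_force: [-0.2, 0.1, -0.0]
width: 1.002
```

>>> drive_tool:
  motion: "0 0 0 0 0 0 0.7; 0 0 0 0 0 0 0.65; 0 0 0 0 0 0 0.65; 0 0 0 0 0 0 0.65; 0 0 0 0 0 0 0.65"

```text
t: 17.35
eef_pos: [0.4524, 0.0095, 0.0461]
orientation: [[-1.0, -0.001, 0.001], [-0.001, 1.0, -0.0], [-0.001, -0.0, -1.0]]
ft_force: [-0.0, -0.5, 5.5]
width: 0.76
```

```bash
python3 go.py 610 -345 170 90
```

```text
t 17.35 p [452.4   9.5  46.1] F [-0.  -0.5  5.5] w 0.760 phi 90.1 q [ -13.   38.  115.    0.   28. -103.]
mm [-157.2 -354.8 -123.7] deg [-0.   0.1  0.1] rows>= 6.5
```

>>> drive_tool:
  motion: "0 0 -30 0 0 0 0.65; 0 0 -75 0 0 0 0.65; -30 -15 -105 0 0 0 0.65; -75 -40 -110 0 0 0 0.65; -110 -80 -110 0 0 0 0.65"

```text
t: 17.98
eef_pos: [0.564, -0.0703, 0.1565]
orientation: [[-1.0, -0.003, 0.002], [-0.003, 1.0, -0.0], [-0.002, -0.0, -1.0]]
ft_force: [0.2, 0.1, -1.9]
width: 0.765
```

>>> drive_tool:
  motion: "-20 -50 0 0 0 0 0.65; -35 -105 0 0 0 0 0.65; -45 -160 0 0 0 0 0.65; -48 -215 0 0 0 0 0.65; -48 -260 0 0 0 0 0.65"

```text
t: 18.6
eef_pos: [0.61, -0.3322, 0.1545]
orientation: [[-1.0, -0.001, -0.001], [-0.001, 1.0, 0.001], [0.001, 0.001, -1.0]]
ft_force: [-0.6, -0.6, -1.4]
width: 0.765
```

```bash
python3 go.py 612 -345 80 90;python3 - <<'E'
from rig import viewer
import cv2
cv2.imwrite("pics/w7.png",viewer.grab_frame("wrist"))
E
python3 go.py 612 -345 80 90
```

```text
t 18.60 p [ 610.  -332.2  154.5] F [-0.6 -0.6 -1.4] w 0.765 phi 90.0 q [ -38.   41.   75.   -0.   64. -128.]
mm [ -2.1 -12.9  74.5] deg [ 0.  -0.1  0. ] rows>= 1.2
t 18.65 p [ 610.  -339.5  154.8] F [ 1.6 -4.3 -0.8] w 0.763 phi 89.8 q [ -38.   41.   75.   -0.   64. -128.]
mm [-1.9 -5.1 74.8] deg [-0.4  0.1 -0.2] rows>= 1.2
```

View pics/w7.png

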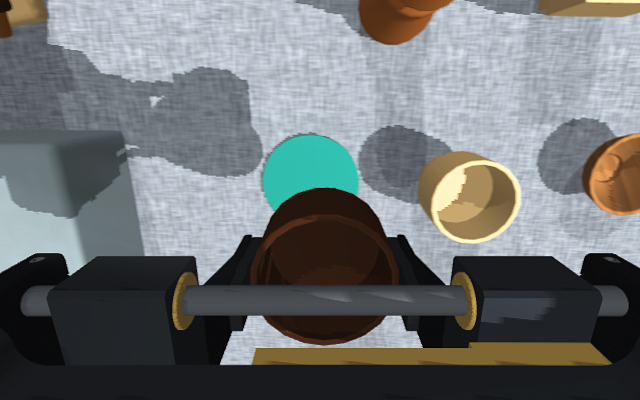

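>>> drive_tool:
  motion: "0 0 20 0 0 0 0.65; 0 0 40 0 0 0 0.65; 0 0 60 0 0 0 0.65; 0 0 70 0 0 0 0.65; 0 0 70 0 0 0 0.65"

```text
t: 19.27
eef_pos: [0.6102, -0.329, 0.0841]
orientation: [[-1.0, -0.002, -0.002], [-0.002, 1.0, 0.002], [0.002, 0.002, -1.0]]
ft_force: [-0.2, 0.3, -1.3]
width: 0.765
```

```bash
python3 go.py 612 -345 60 90
```

```text
t 19.27 p [ 610.2 -329.    84.1] F [-0.2  0.3 -1.3] w 0.765 phi 90.1 q [ -38.   45.   78.   -0.   57. -128.]
mm [ -1.9 -16.   24.1] deg [ 0.1 -0.1  0.1] rows>= 0.5
```

>>> drive_tool:
  motion: "-1 -8 5 0 0 0 0.65; -2 -16 15 0 0 0 0.65; -2 -16 24 0 0 0 0.65; -2 -16 31 0 0 0 0.65; -2 -16 31 0 0 0 0.65"

```text
t: 19.9
eef_pos: [0.6119, -0.3455, 0.0534]
orientation: [[-1.0, -0.001, -0.002], [-0.001, 1.0, 0.002], [0.002, 0.002, -1.0]]
ft_force: [0.3, 0.0, -2.2]
width: 0.758
```

```bash
python3 go.py 612 -345 50 90
```

```text
t 19.90 p [ 611.9 -345.5   53.4] F [ 0.3  0.  -2.2] w 0.758 phi 90.1 q [ -39.   48.   77.    0.   55. -129.]
mm [-0.1  0.5  3.4] deg [ 0.1 -0.1  0.1] rows>= 0.1
```

>>> drive_tool:
  motion: "0 0 3 0 0 0 0.65; 0 0 4 0 0 0 0.65; 0 0 4 0 0 0 0.65"

```text
t: 20.27
eef_pos: [0.6127, -0.3461, 0.0507]
orientation: [[-1.0, -0.001, 0.0], [-0.001, 1.0, -0.0], [-0.0, -0.0, -1.0]]
ft_force: [0.4, 0.4, -1.3]
width: 0.764
```

>>> drive_tool:
  motion: "0 0 0 0 0 0 0.9; 0 0 0 0 0 0 1; 0 0 0 0 0 0 1; 0 0 0 0 0 0 1; 0 0 -30 0 0 0 1"

```text
t: 20.9
eef_pos: [0.6107, -0.3447, 0.0781]
orientation: [[-1.0, -0.001, -0.005], [-0.001, 1.0, 0.004], [0.005, 0.004, -1.0]]
ft_force: [0.6, 0.6, 0.2]
width: 0.994
```

>>> drive_tool:
  motion: "0 0 -40 0 0 0 1; 0 0 -90 0 0 0 1; -25 40 -100 0 0 0 1; -35 80 -100 0 0 0 1; -35 80 -100 0 0 0 1"

```text
t: 21.52
eef_pos: [0.6481, -0.2626, 0.1809]
orientation: [[-1.0, -0.005, -0.0], [-0.005, 1.0, 0.001], [0.0, 0.001, -1.0]]
ft_force: [-0.4, -0.7, 0.6]
width: 1.002
```

```bash
python3 go.py 607 -220 150 90; python3 - <<'E'
from wfit import *
import time
viewer.grab_frame("wrist");viewer.grab_frame("wrist")
wrist([('round_pale_mid','round',.6075,-.22,0),('round_dark_mid','round',.61,-.345,.004),('round_pad','rpad',.61,-.345,0)],'w8')
for n in("top","scene"):
    im=viewer.grab_frame(n);cv2.imwrite(f"pics/{n}5.png",im)
    p=viewer.camera_params(n)
    for l,k,q in(("round_dark_mid","round",(.61,-.345)),("round_pale_mid","round",(.607,-.22))):
      for d in viewer.silhouettes(n,l)[:2]:
        print(l,n,d["conf"],np.round(fit([(p,d["region"])],k,q,.004 if "dark" in l else 0),4))
E
```

```text
t 21.52 p [ 648.1 -262.6  180.9] F [-0.4 -0.7  0.6] w 1.002 phi 90.3 q [ -31.   39.   73.    0.   68. -122.]
mm [40.8 42.8 30.9] deg [ 0.1 -0.   0.3] rows>= 1.1
round_pale_mid 0.6075 -0.2183 12.4 cost 0.022
round_dark_mid 0.6102 -0.3460 7.7 cost 0.033
round_pad 0.6091 -0.3437 6.3 cost 1.795
round_dark_mid scene 0.9 [ 0.6116 -0.3478  4.2826  0.0557]
round_pale_mid scene 0.63 [ 0.6089 -0.2202 11.4065  0.1682]
round_pale_mid scene 0.35 [ 0.3972 -0.0982 40.7437  0.    ]
```

View pics/w8.png

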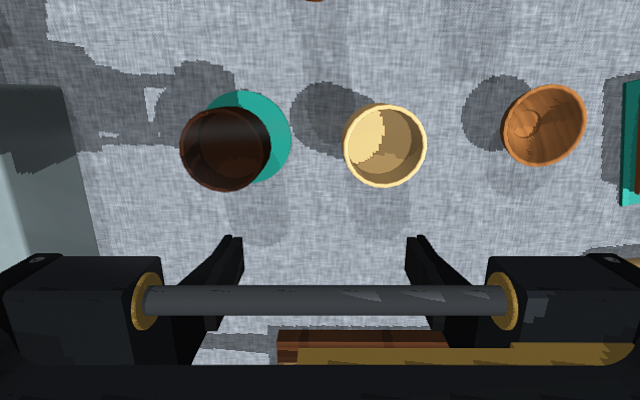

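View pics/scene5.png

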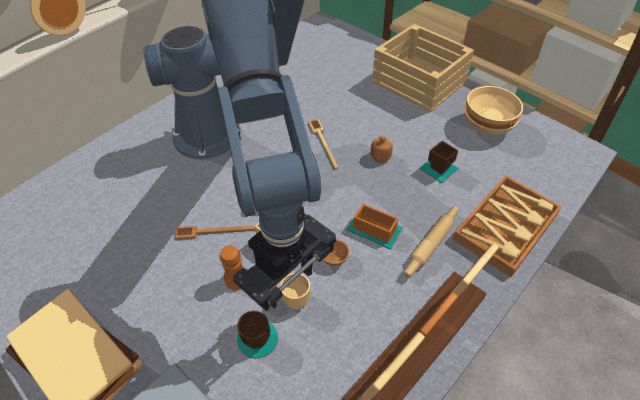

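>>> drive_tool:
  motion: "20 20 10 0 0 0 1; 39 43 20 0 0 0 1; 39 43 40 0 0 0 1; 39 43 60 0 0 0 1; 39 43 60 0 0 0 1"

```text
t: 22.7
eef_pos: [0.6073, -0.2226, 0.119]
orientation: [[-1.0, -0.001, -0.003], [-0.001, 1.0, 0.002], [0.003, 0.002, -1.0]]
ft_force: [0.4, -0.6, 0.1]
width: 0.998
```

```bash
python3 go.py 609 -218.5 46 90
```

```text
t 22.70 p [ 607.3 -222.6  119. ] F [ 0.4 -0.6  0.1] w 0.998 phi 90.1 q [ -30.   40.   84.   -0.   56. -120.]
mm [-2.  4. 73.] deg [ 0.1 -0.2  0.1] rows>= 1.2
```

>>> drive_tool:
  motion: "-2 4 20 0 0 0 1; -2 4 45 0 0 0 1; -2 4 65 0 0 0 1; -2 4 73 0 0 0 1; -2 4 73 0 0 0 1"

```text
t: 23.32
eef_pos: [0.6102, -0.2191, 0.0469]
orientation: [[-1.0, -0.001, -0.001], [-0.001, 1.0, 0.0], [0.001, 0.0, -1.0]]
ft_force: [0.0, 0.2, 0.1]
width: 1.001
```

>>> drive_tool:
  motion: "0 0 0 0 0 0 0.7; 0 0 0 0 0 0 0.65; 0 0 0 0 0 0 0.65; 0 0 0 0 0 0 0.65; 0 0 0 0 0 0 0.65"

```text
t: 23.95
eef_pos: [0.6108, -0.2193, 0.0483]
orientation: [[-1.0, -0.001, 0.001], [-0.001, 1.0, -0.0], [-0.001, -0.0, -1.0]]
ft_force: [0.1, -0.0, 4.6]
width: 0.765
```

>>> drive_tool:
  motion: "0 0 -30 0 0 0 0.65; 0 0 -75 0 0 0 0.65; 0 0 -105 0 0 0 0.65; 0 0 -105 0 0 0 0.65"

```text
t: 24.45
eef_pos: [0.6119, -0.22, 0.1548]
orientation: [[-1.0, -0.001, 0.005], [-0.001, 1.0, -0.003], [-0.005, -0.003, -1.0]]
ft_force: [1.1, -0.8, -1.5]
width: 0.764
```

```bash
python3 go.py 612 -345.8 150 90
```

```text
t 24.45 p [ 611.9 -220.   154.8] F [ 1.1 -0.8 -1.5] w 0.764 phi 90.1 q [ -30.   37.   83.   -0.   60. -120.]
mm [ 1.000e-01 -1.258e+02  5.200e+00] deg [-0.2  0.3  0.1] rows>= 2.0
```

>>> drive_tool:
  motion: "-1 -35 0 0 0 0 0.65; -2 -75 0 0 0 0 0.65; -3 -110 0 0 0 0 0.65; -3 -126 0 0 0 0 0.65; -3 -126 0 0 0 0 0.65"

```text
t: 25.08
eef_pos: [0.6127, -0.3453, 0.1508]
orientation: [[-1.0, 0.0, -0.002], [0.0, 1.0, 0.002], [0.002, 0.002, -1.0]]
ft_force: [-0.0, -0.3, -1.4]
width: 0.761
```

>>> drive_tool:
  motion: "0 0 10 0 0 0 0.65; 0 0 20 0 0 0 0.65; 0 0 20 0 0 0 0.65; 0 0 20 0 0 0 0.65"

```text
t: 25.58
eef_pos: [0.6138, -0.3446, 0.1325]
orientation: [[-1.0, -0.002, -0.0], [-0.002, 1.0, 0.0], [0.0, 0.0, -1.0]]
ft_force: [0.6, -0.6, -0.5]
width: 0.763
```

```bash
python3 go.py 613.5 -345.8 92 90;python3 - <<'E'
from rig import viewer
import cv2
im=viewer.grab_frame("scene")
cv2.imwrite("pics/s6.png",cv2.resize(im[260:400,180:360],None,fx=4,fy=4,interpolation=cv2.INTER_CUBIC))
cv2.imwrite("pics/w9.png",viewer.grab_frame("wrist"))
E
```

```text
t 25.57 p [ 613.8 -344.6  132.5] F [ 0.6 -0.6 -0.5] w 0.763 phi 90.1 q [ -38.   43.   74.    0.   63. -129.]
mm [ 0.3 -1.2 40.5] deg [ 0.  -0.   0.1] rows>= 0.6
```

View pics/s6.png

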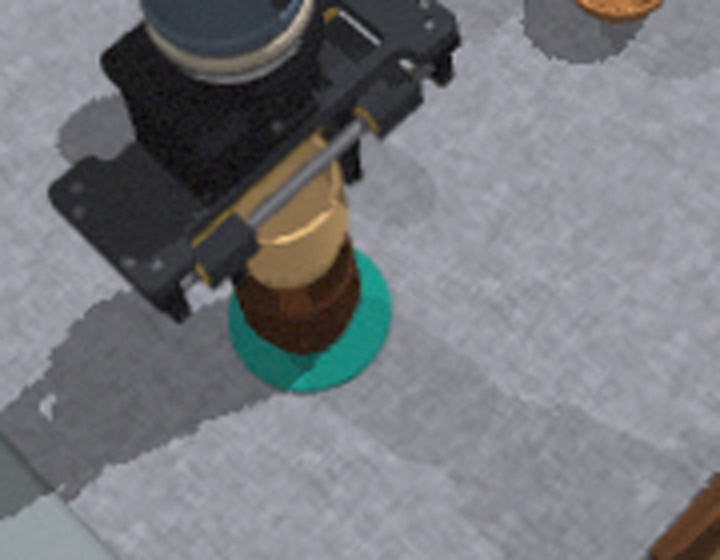

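View pics/w9.png

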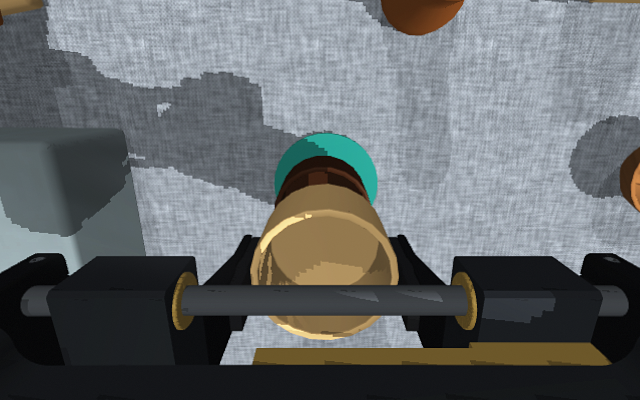

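>>> drive_tool:
  motion: "0 -1 5 0 0 0 0.65; 0 -1 10 0 0 0 0.65; 0 -1 15 0 0 0 0.65; 0 -1 20 0 0 0 0.65; 0 -1 20 0 0 0 0.65"

```text
t: 26.3
eef_pos: [0.6132, -0.3459, 0.1117]
orientation: [[-1.0, -0.001, -0.001], [-0.001, 1.0, 0.001], [0.001, 0.001, -1.0]]
ft_force: [-0.9, -0.4, -1.1]
width: 0.764
```

>>> drive_tool:
  motion: "0 0 5 0 0 0 0.65; 0 0 10 0 0 0 0.65; 0 0 15 0 0 0 0.65; 0 0 18 0 0 0 0.65; 0 0 18 0 0 0 0.65"

```text
t: 26.92
eef_pos: [0.6134, -0.346, 0.0941]
orientation: [[-1.0, -0.001, -0.001], [-0.001, 1.0, 0.0], [0.001, 0.0, -1.0]]
ft_force: [-0.1, 0.8, -0.9]
width: 0.762
```

>>> drive_tool:
  motion: "0 0 2 0 0 0 0.65; 0 0 3 0 0 0 0.65; 0 0 3 0 0 0 0.65"

```text
t: 27.3
eef_pos: [0.6138, -0.3463, 0.0923]
orientation: [[-1.0, -0.001, 0.001], [-0.001, 1.0, -0.001], [-0.001, -0.001, -1.0]]
ft_force: [0.0, 0.3, 2.5]
width: 0.762
```

Seated at the expected height (92). Release and rise.

>>> drive_tool:
  motion: "0 0 0 0 0 0 0.9; 0 0 0 0 0 0 1; 0 0 0 0 0 0 1; 0 0 0 0 0 0 1; 0 0 -30 0 0 0 1"

```text
t: 27.92
eef_pos: [0.6118, -0.3448, 0.1188]
orientation: [[-1.0, -0.001, -0.005], [-0.001, 1.0, 0.004], [0.005, 0.004, -1.0]]
ft_force: [0.2, -0.5, 1.0]
width: 0.996
```

>>> drive_tool:
  motion: "0 0 -40 0 0 0 1; 0 0 -80 0 0 0 1; 30 50 -90 0 0 10 1; 50 110 -90 0 0 20 1; 60 165 -90 0 0 30 1"

```text
t: 28.55
eef_pos: [0.5521, -0.1796, 0.2119]
orientation: [[-0.863, 0.505, 0.0], [0.505, 0.863, 0.0], [-0.0, 0.0, -1.0]]
ft_force: [0.6, 0.1, 0.7]
width: 1.0
```

```bash
python3 go.py 520 -140 210 0.5;python3 - <<'E'
from rig import viewer
import cv2
im=viewer.grab_frame("scene")
cv2.imwrite("pics/s7.png",cv2.resize(im[160:400,160:400],None,fx=2.4,fy=2.4,interpolation=cv2.INTER_CUBIC))
E
```

```text
t 28.55 p [ 552.1 -179.6  211.9] F [0.6 0.1 0.7] w 1.000 phi 59.7 q [-29.  28.  90.   0.  62. -89.]
mm [47.7 18.   1.9] deg [ 0.  -0.  59.2] rows>= 5.5
```

View pics/s7.png

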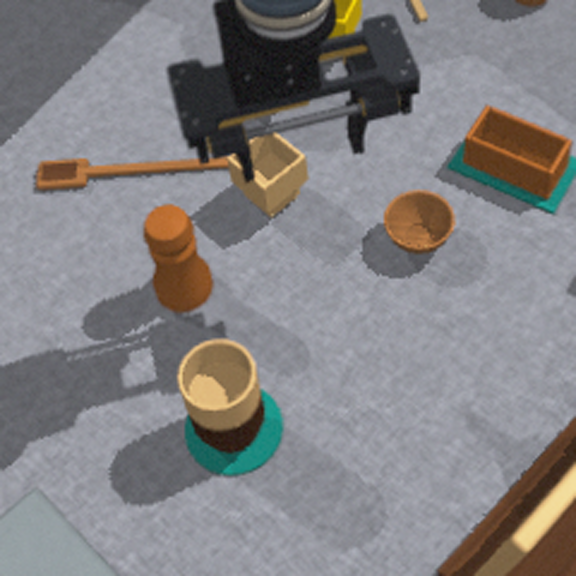

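>>> drive_tool:
  motion: "20 8 0 0 0 10 1; 40 15 0 0 0 20 1; 60 20 0 0 0 30 1; 75 20 0 0 0 40 1; 75 20 0 0 0 50 1"

```text
t: 29.22
eef_pos: [0.4973, -0.1258, 0.2116]
orientation: [[-0.171, 0.985, -0.001], [0.985, 0.171, 0.0], [0.001, -0.001, -1.0]]
ft_force: [0.6, 0.3, 0.2]
width: 0.996
```

```bash
python3 go.py 446.5 -140.3 120 -1.5; python3 - <<'E'
from fit import *
from rig import viewer
viewer.grab_frame("wrist");viewer.grab_frame("wrist");viewer.grab_frame("wrist")
for n in("top","scene"):
    im=viewer.grab_frame(n);cv2.imwrite(f"pics/{n}8.png",im)
    p=viewer.camera_params(n)
    for d in viewer.silhouettes(n,"square_dark_mid")[:1]:
        print(n,d["conf"],np.round(fit([(p,d["region"])],"square",(.612,.355),.004),4))
E
python3 go.py 446.5 -140.3 120 -1.5
```

```text
t 29.23 p [ 497.3 -125.8  211.6] F [0.6 0.3 0.2] w 0.996 phi 9.8 q [-27.  23.  99.  -0.  57. -37.]
mm [ -5.7 -52.4  91.7] deg [-0.1 -0.  11.3] rows>= 1.7
top 0.8 [ 0.6156  0.3595 88.2525  0.92  ]
scene 0.61 [ 0.6144  0.3516 92.9334  0.1177]
t 29.57 p [ 498.5 -126.7  211.6] F [ 0.1 -0.4  0.5] w 0.998 phi 10.2 q [-27.  23.  99.  -0.  57. -37.]
mm [ -4.2 -53.6  91.6] deg [ 0.   0.  11.7] rows>= 1.7
```

>>> drive_tool:
  motion: "-2 -18 30 0 0 6 1; -4 -36 60 0 0 11.5 1; -4 -53 80 0 0 11.5 1; -4 -53 91 0 0 11.5 1; -4 -53 91 0 0 11.5 1"

```text
t: 30.2
eef_pos: [0.4476, -0.14, 0.1202]
orientation: [[0.025, 1.0, 0.0], [1.0, -0.025, 0.0], [0.0, 0.0, -1.0]]
ft_force: [-0.3, 0.0, 0.2]
width: 1.005
```

```bash
python3 go.py 446.5 -140.3 46 -1.5;python3 - <<'E'
from rig import viewer
import cv2
cv2.imwrite("pics/w10.png",viewer.grab_frame("wrist"))
im=viewer.grab_frame("top")
cv2.imwrite("pics/t10.png",im)
E
```

```text
t 30.20 p [ 447.6 -140.   120.2] F [-0.3  0.   0.2] w 1.005 phi -1.4 q [-31.  29. 110.   0.  40. -30.]
mm [-0.3 -1.1 74.2] deg [ 0.  -0.   0.1] rows>= 1.2
```

View pics/w10.png

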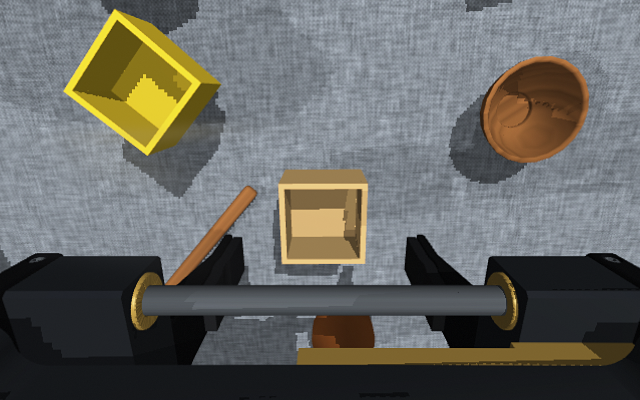

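>>> drive_tool:
  motion: "0 -1 20 0 0 0 1; 0 -1 45 0 0 0 1; 0 -1 65 0 0 0 1; 0 -1 73 0 0 0 1; 0 -1 73 0 0 0 0.7"

```text
t: 30.92
eef_pos: [0.4465, -0.1398, 0.0477]
orientation: [[0.024, 1.0, 0.001], [1.0, -0.024, -0.0], [-0.0, 0.001, -1.0]]
ft_force: [-1.1, -0.3, 0.8]
width: 0.944
```

>>> drive_tool:
  motion: "0 0 0 0 0 0 0.55; 0 0 0 0 0 0 0.5; 0 0 0 0 0 0 0.5; 0 0 0 0 0 0 0.5; 0 0 0 0 0 0 0.5"

```text
t: 31.55
eef_pos: [0.4462, -0.1399, 0.048]
orientation: [[0.025, 1.0, 0.001], [1.0, -0.025, -0.001], [-0.001, 0.001, -1.0]]
ft_force: [0.6, 1.0, 5.6]
width: 0.642
```

```bash
python3 go.py 613 355 160 -3
```

```text
t 31.55 p [ 446.2 -139.9   48. ] F [0.6 1.  5.6] w 0.642 phi -1.4 q [-31.  38. 113.   0.  30. -30.]
mm [ 498.8  154.5 -112.1] deg [0.1 0.  1.6] rows>= 8.5
```

>>> drive_tool:
  motion: "0 0 -30 0 0 0 0.5; 0 0 -80 0 0 0 0.5; 30 20 -120 0 0 0 0.5; 80 50 -135 0 0 0 0.5; 135 75 -135 0 0 0 0.5"

```text
t: 32.17
eef_pos: [0.5262, -0.006, 0.1842]
orientation: [[0.026, 1.0, 0.004], [1.0, -0.026, -0.001], [-0.001, 0.004, -1.0]]
ft_force: [0.5, -0.7, -1.7]
width: 0.643
```

>>> drive_tool:
  motion: "50 20 0 0 0 0 0.5; 105 40 0 0 0 0 0.5; 160 60 0 0 0 0 0.5; 210 75 0 0 0 1 0.5; 245 80 0 0 0 1.5 0.5"

```text
t: 32.8
eef_pos: [0.6103, 0.2387, 0.1816]
orientation: [[0.05, 0.999, -0.001], [0.999, -0.05, -0.0], [-0.0, -0.001, -1.0]]
ft_force: [0.7, -0.4, -1.6]
width: 0.64
```

>>> drive_tool:
  motion: "10 0 0 0 0 0 0.5; 10 0 0 0 0 0 0.5; 10 0 0 0 0 0 0.5"

```text
t: 33.17
eef_pos: [0.6103, 0.2449, 0.1822]
orientation: [[0.052, 0.999, -0.001], [0.999, -0.052, -0.001], [-0.001, -0.001, -1.0]]
ft_force: [-0.6, 0.2, -0.9]
width: 0.643
```

```bash
python3 go.py 613 355 160 -3; python3 - <<'E'
from wfit import *
wrist([('square_dark_mid','square',.613,.355,.004)],'w11')
wrist([('square_dark_mid','square',.613,.355,.004)],'w11')
E
python3 go.py 613 355 160 -3
```

```text
t 33.17 p [610.3 244.9 182.2] F [-0.6  0.2 -0.9] w 0.643 phi -3.0 q [12. 36. 80. -0. 64. 15.]
mm [110.2  -3.   22.1] deg [-0.1  0.1  0. ] rows>= 1.8
square_dark_mid 0.6129 0.3568 86.7 cost 0.028
square_dark_mid 0.6128 0.3570 87.0 cost 0.014
t 33.38 p [610.9 245.1 182.7] F [-0.   0.7 -1.3] w 0.644 phi -3.0 q [12. 36. 80. -0. 64. 15.]
mm [109.8  -3.7  22.7] deg [-0.  0. -0.] rows>= 1.8
```

View pics/w11.png

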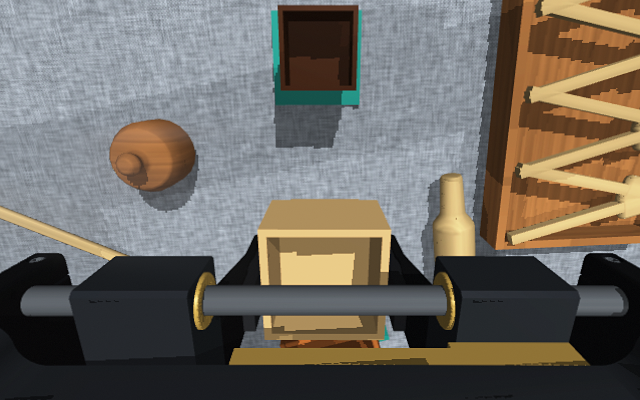

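```bash
python3 - <<'E'
from h import *
from rig import viewer
p=viewer.camera_params("wrist");print(p["cx"],p["cy"],p["T"][:3,3])
print(proj(p,[[.6105,.357,.074],[.6128,.357,.074],[.6105,.245,.182+.022]]))
E
```

```text
324.05296097427924 196.2335821639849 [0.6156173  0.32903462 0.33389792]
[[314.6302542   49.7695474 ]
 [317.83979155  49.58099212]
 [322.64871516 288.27532407]]
```

>>> drive_tool:
  motion: "30 0 0 0 0 0 0.5; 65 -1 5 0 0 0 0.5; 95 -3 15 0 0 0 0.5; 111 -4 30 0 0 0 0.5; 111 -4 45 0 0 0 0.5"

```text
t: 34.0
eef_pos: [0.6121, 0.3577, 0.1364]
orientation: [[0.05, 0.999, -0.0], [0.999, -0.05, -0.001], [-0.001, -0.0, -1.0]]
ft_force: [0.4, 0.1, -1.4]
width: 0.647
```

>>> drive_tool:
  motion: "0 0 0 0 0 0 0.5; 0 0 0 0 0 0 0.5"

```text
t: 34.25
eef_pos: [0.6129, 0.3562, 0.1376]
orientation: [[0.052, 0.999, -0.0], [0.999, -0.052, -0.0], [-0.0, -0.0, -1.0]]
ft_force: [0.3, -0.5, -2.0]
width: 0.641
```

```bash
python3 go.py 612 356.3 92 -3;python3 - <<'E'
from rig import viewer
import cv2
im=viewer.grab_frame("scene")
cv2.imwrite("pics/s12.png",cv2.resize(im[80:220,370:520],None,fx=4,fy=4,interpolation=cv2.INTER_CUBIC))
cv2.imwrite("pics/w12.png",viewer.grab_frame("wrist"))
E
```

```text
t 34.25 p [612.9 356.2 137.6] F [ 0.3 -0.5 -2. ] w 0.641 phi -3.0 q [21. 43. 73. -0. 64. 24.]
mm [ 0.1 -0.9 45.6] deg [-0.  0. -0.] rows>= 0.7
```

View pics/s12.png

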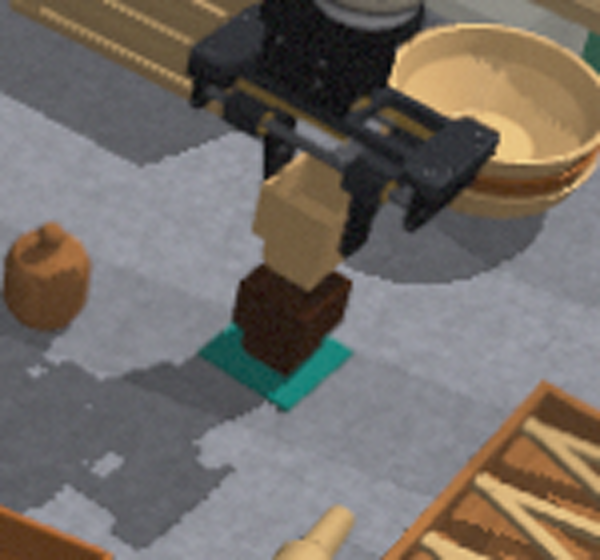

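View pics/w12.png

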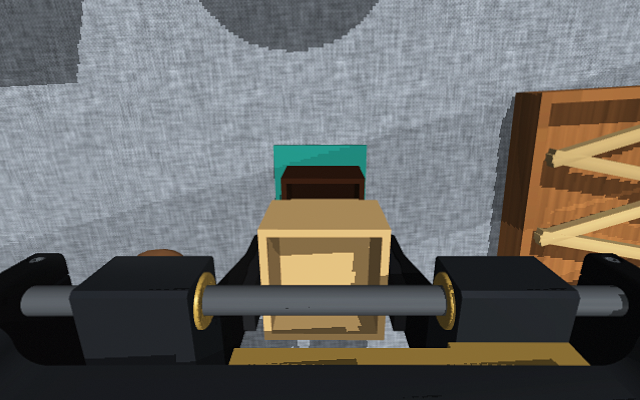

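>>> drive_tool:
  motion: "0 0 6 0 0 0 0.5; 0 0 12 0 0 0 0.5; 0 0 18 0 0 0 0.5; 0 0 23 0 0 0 0.5; 0 0 23 0 0 0 0.5"

```text
t: 34.98
eef_pos: [0.612, 0.3573, 0.1137]
orientation: [[0.051, 0.999, -0.001], [0.999, -0.051, -0.001], [-0.001, -0.001, -1.0]]
ft_force: [0.6, -0.5, -0.8]
width: 0.638
```

>>> drive_tool:
  motion: "0 0 5 0 0 0 0.5; 0 0 10 0 0 0 0.5; 0 0 15 0 0 0 0.5; 0 0 19 0 0 0 0.5; 0 0 19 0 0 0 0.5"

```text
t: 35.6
eef_pos: [0.6121, 0.3573, 0.095]
orientation: [[0.051, 0.999, -0.001], [0.999, -0.051, -0.0], [-0.0, -0.001, -1.0]]
ft_force: [-0.4, -0.3, -0.2]
width: 0.642
```

>>> drive_tool:
  motion: "0 0 2 0 0 0 0.5; 0 0 3 0 0 0 0.5; 0 0 3 0 0 0 0.5"

```text
t: 35.98
eef_pos: [0.6124, 0.3574, 0.0925]
orientation: [[0.051, 0.999, -0.0], [0.999, -0.051, -0.0], [-0.0, -0.0, -1.0]]
ft_force: [-0.3, 0.5, -0.9]
width: 0.635
```

>>> drive_tool:
  motion: "0 0 1 0 0 0 0.5; 0 0 1.5 0 0 0 0.5; 0 0 1.5 0 0 0 0.5"

```text
t: 36.35
eef_pos: [0.6125, 0.3575, 0.0921]
orientation: [[0.051, 0.999, 0.0], [0.999, -0.051, 0.0], [0.0, 0.0, -1.0]]
ft_force: [-0.6, 0.1, 5.9]
width: 0.64
```

Seated (height as expected, contact force 6 N). Release, rise and check.

>>> drive_tool:
  motion: "0 0 0 0 0 0 0.9; 0 0 0 0 0 0 1; 0 0 0 0 0 0 1; 0 0 0 0 0 0 1; 0 0 -25 0 0 0 1"

```text
t: 36.98
eef_pos: [0.6106, 0.3567, 0.1137]
orientation: [[0.051, 0.999, -0.005], [0.999, -0.051, -0.002], [-0.002, -0.005, -1.0]]
ft_force: [0.3, -0.8, 0.9]
width: 0.989
```

>>> drive_tool:
  motion: "0 0 -45 0 0 0 1; 0 0 -95 0 0 0 1; -10 -50 -130 0 0 0 1; -40 -100 -140 0 0 0 1; -80 -150 -140 0 0 0 1"

```text
t: 37.6
eef_pos: [0.459, 0.286, 0.2574]
orientation: [[0.05, 0.999, 0.004], [0.999, -0.05, 0.001], [0.001, 0.004, -1.0]]
ft_force: [0.1, -0.2, -0.3]
width: 1.0
```

>>> drive_tool:
  motion: "-50 -10 0 0 0 0 1; -100 -20 0 0 0 0 1; -150 -30 0 0 0 0 1; -150 -30 0 0 0 0 1; -150 -30 0 0 0 0 1"

```text
t: 38.22
eef_pos: [0.4228, 0.138, 0.2564]
orientation: [[0.052, 0.999, 0.001], [0.999, -0.052, 0.001], [0.001, 0.001, -1.0]]
ft_force: [0.6, 1.2, -0.2]
width: 0.998
```

```bash
python3 - <<'E'
from fit import *
from rig import viewer,readout
X={'round_dark_mid':('round',.611,-.346,.004),'round_pale_mid':('round',.611,-.346,.044),'square_dark_mid':('square',.612,.355,.004),'square_pale_mid':('square',.612,.355,.044),'dish_mid':('dish',.61,.062,.004)}
for n in("top","scene"):
    im=viewer.grab_frame(n);cv2.imwrite(f"pics/{n}9.png",im);p=viewer.camera_params(n)
    for l in('round_pale_mid','square_pale_mid','dish_mid','square_dark_mid','round_dark_mid'):
        k,x,y,z=X[l];uv=proj(p,[x,y,z+.04])[0]
        for d in viewer.silhouettes(n,l)[:4]:
            c=np.argwhere(d["region"]).mean(0)[::-1]
            if np.hypot(*(c-uv))<15: print(l,n,round(d["conf"],2),np.round(fit([(p,d["region"])],k,(x,y),z),4));break
    for l in('jar_mid','mill_mid'):
        print(l,n,[np.round(d["xyz"],3) for d in viewer.mark_of(n,l)[:1]])
o=readout.get_obs();print(o["t"],o["eef_pos"])
a=cv2.imread("pics/scene9.png");cv2.imwrite("pics/s9c.png",cv2.resize(a[110:360,210:480],None,fx=2.4,fy=2.4,interpolation=cv2.INTER_CUBIC))
E
```

```text
round_pale_mid top 0.56 [ 0.6107 -0.3464  6.3088  0.0615]
square_pale_mid top 0.93 [ 0.6138  0.3579 87.774   0.1206]
dish_mid top 0.74 [ 0.6081  0.0631 13.0953  0.0475]
square_dark_mid top 0.57 [ 0.6086  0.3669 44.2045 17.0648]
jar_mid top [array([0.456, 0.28 , 0.042])]
mill_mid top [array([ 0.462, -0.272,  0.065])]
round_pale_mid scene 0.65 [ 0.6091 -0.3464  8.4222  0.1422]
square_pale_mid scene 0.69 [ 0.614   0.3565 92.0113  0.1426]
dish_mid scene 0.62 [6.111000e-01 6.110000e-02 1.934432e+02 3.860000e-02]
square_dark_mid scene 0.86 [ 0.6179  0.3503 95.0711  0.9104]
round_dark_mid scene 0.68 [ 0.6117 -0.3481 14.0885  2.6721]
jar_mid scene [array([0.452, 0.282, 0.038])]
mill_mid scene [array([ 0.459, -0.277,  0.062])]
39.025 [0.4221644  0.13774498 0.25604976]
```

View pics/s9c.png

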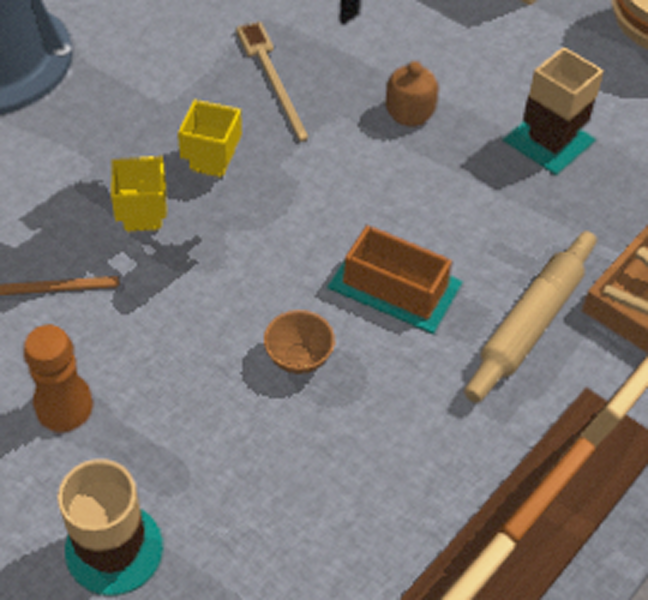

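View pics/top9.png

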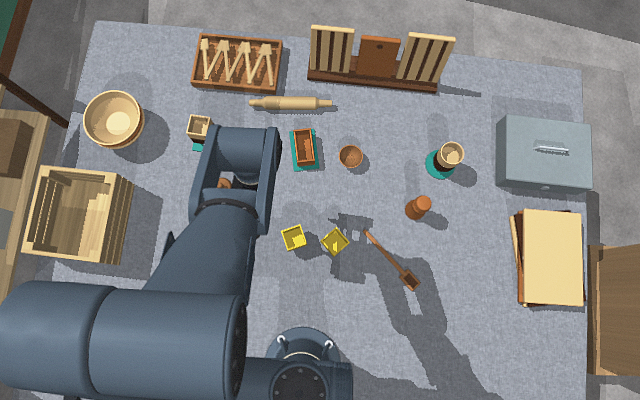

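```bash
python3 -c "
from rig import job;print(job.finish_job())"
```

```text
the job is handed in; nothing more can be done
None
```

I set out all five pieces and handed the job in at about 39 s of the 109 s allowed; no verdict is reported.

**What I did:** The dish, the dark square pot and the dark round pot went onto their pads, and each pale pot was lowered into its dark twin. The dish first landed about 6 mm off its pad's centre, so I re-centred it.

**Last checks (fits in the top and scene pictures):**
- **Dish:** within about 2 mm of its pad's centre and about 1° of its angle.
- **Square stack:** about 4–5.5 mm from its pad's centre. The pale pot came down to the expected seated height, with a 6 N touch. The dark pot's angle was within 1° when last seen clearly, before nesting.
- **Round stack:** about 2–3 mm from its pad's centre. The pale pot also came down to the expected seated height.
- **Bystanders:** the jar and mill read the same from the top camera as at the start, to within about 1 mm. The final pictures show everything upright, with the gripper clear.

**What disagreed or failed:**
- The first wrist-camera fit was up to about 5 mm off the fixed cameras, which caused the dish offset.
- After nesting, the dark pots are mostly hidden. Their final fits were poor or missing, so I rely on the earlier fits and on the seating heights.
- The scene camera's final angle fit for the pale square pot was about 4° off the top camera's, well inside the allowance.

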